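# Strip the spreaders from a three-bay wooden case and fit its covers

## Robot

A 6-joint arm with a two-finger parallel gripper is mounted at the origin on the work surface. World frame = base frame: x ahead of the robot, y to its left, z up, the work surface at z = 0. Lengths are in mm, angles in rad, forces in N, time in s.
With the tool pointing down it reaches from about 350 to 875 mm from the base axis. Payload 4.2 kg.
Tool frame: the origin (TCP) lies at the very end of the fingers, on their centre line; the grasp point (between the pads) lies arm.grip_depth behind it (arm.grip_depth is the distance from the TCP to the grasp point, in mm); z points along the fingers, y is the direction in which the jaws open and shut (so a half turn about z gives the same grasp; the last joint's range is limited). The gripper opens to 85 mm and grips with 20 to 120 N. Pads are 22 mm wide; open, the fingers measure 114 mm over their backs; the gripper's body (76 mm by 85 mm) begins 54 mm behind the grasp point. The pads swing forward as they close: fully open they stand 13 mm farther back than shut.
Start: joints at [1.592, 0.385, 0.008, 0, -1.194, -0.259], TCP at [147.197, 607.398, 231.312] pointing down, gripper open.
Joint ranges: [-3.14, 3.14], [-1.21, 2.06], [-1.07, 1.41], [-3.16, 2.05], [-2.99, -0.16], [-3.1, 3.1]. Speed limits (rad/s): [2.79, 2.79, 3.14, 3.14, 3.14, 3.14].

## Interface

Orientations are given as a unit quaternion [x, y, z, w].
In Python, from bench import arm, optics, workorder gives the robot as it stands. The module is installed in compiled form; this text tells all that it offers.
- The arm moves only by the tool play_rows, never from a script. Its arguments are lists of equal length, an entry for each row: "travel": the shift along the tool's x, y, z in m, a list of three; "rotation": the turn, a rotation vector about the tool's x, y, z in rad, a list of three; "grip": the opening, from 0 (shut) to 1 (fully open). In form: {"travel": [[x, y, z], ...], "rotation": [[rx, ry, rz], ...], "grip": [grip, ...]}. A call has 1 to 12 rows; each row shifts and turns the commanded pose from where the row before left it, along the tool's axes as they then stand; what a row does not reach is not made up. A row lasts 1/12 s, in which the tool goes at most 41.7 mm and 7.16 degrees, less where a joint would pass 70% of its speed; a pose out of reach is approached as far as the arm can. A call is refused whole if a number of a shift passes 0.0417 or a number of a turn 0.125, either way. A call with a gripper value outside its range is refused whole. The fingers move at their own pace and stop on an object; the grip force is fixed at half the most. Time passes only in rows, so rows that do not move let the fingers close. It gives the time, the measured TCP pose, the force and the opening at its end, in the units of the state.
- arm.read_state(): the state, without advancing time (a new reading comes with each control period).
- optics.get_image(name): name is "scene" or "top" or "wrist"; returns a dict with "image" (400x640x3 uint8, blue, green, red), "depth" (400x640 float32, mm along the optical axis (not along the pixel's ray), 0 where there is no reading), "camera_matrix" (3x3 intrinsics, pixels), "R" (3x3) and "t" (3): a world point X has camera coordinates R X + t; the wrist camera has in their place "hand_eye" (4x4, takes a point from camera to tool coordinates, whose origin is the TCP and whose axes are the flange's). Camera axes: x right, y down, z forward; pixel columns grow to the right and rows downward; lengths in mm; the calibration is good to about 2 mm. The wrist camera is an equidistant fisheye: a pixel r from the principal point sees the ray r / f radians off the axis. A picture is of the moment at which its call begins: read the wrist's pose just before it.
- workorder.job_done(): hands the job in, once; it reports no verdict.
The state is a dict: "clock": time; "joints": joint angles; "joint_vel": joint speeds; "joint_efforts": joint torques, N m; "position": TCP position; "ee_rot": TCP orientation; "contact_force": force on the tool from outside, world axes, zero at the start; "wrist_torque": the same for the moment, N m; "gripper_width": finger opening in mm.
Only numpy, scipy, OpenCV 4.12 (cv2) and the standard library are available. Lean on these libraries where they do the work, as an engineer would, in place of code of your own. Each camera call takes 0.05 s, during which the arm holds its last target. There are 200 camera calls.

## Task

The glue on this three-bay wooden case has dried: pull every spreader block up out of its spring catches and put it in the long low crate. Slide the keeper bar back and fit each cover plate into a bay of its own, tilting its edge in under the overhanging lip and rotating it down flat, fully home (with fewer covers than bays, any bay may stay open); then slide the keeper fully closed over them. Leave the glue bottle, hammer and sanding block where they are.

Things in the scene. Friction and masses are not known exactly. Their poses are not given: they have to be found in the camera images.
- case: Fixed low pale-wood case, 130 (x) x 276 (y) mm, open on top, three equal bays in a row along its y axis, 88 mm apart. Origin: centre of its underside on the table; z up; the lip is on its -x side, facing the robot. Floor 8 mm thick. Each bay is 106 (x) x 76 (y) mm inside, between 12 mm walls; partition, side and far (+x) walls are 46 mm high.
- lip (a point): Middle of the free lower edge of the lip, a darker batten along the case's -x wall, 52 mm (underside) to 60 mm (top) above the table. It overhangs every bay by 14 mm, bay x = -53 to -39 mm. A level plate cannot get past it from above; tilted 15 to 20 degrees with its lip-side edge low it goes in. Axes as the case's.
- keeper (a joint): Travel of the keeper, a sliding bar 330 (y) x 28 (x) x 8 mm along the case's far (+x) wall, 48 to 56 mm above the table. 0: closed, its inner edge at bay x = +43 mm, over the covers' far ends (nothing can be laid into or taken from the seats); 0.022 m: fully open, moved along the case's +x off the bays. Starts closed or nearly. Stays where it is left, friction 2.5 N.
- keeper_grip (a point): Grip point on the keeper, 88 mm above the table: the upper part of an upright wooden block 20 (x) x 36 (y) mm that stands on the bar's -y end, beside the case, up to 100 mm above the table. At case x = 57 mm + keeper travel, y = -158 mm. Axes as the case's.
- bay0 (a point): Centre of the first (-y) bay of the case at seat height, 36 mm above the table; axes as the case's. Two seat battens with tops at this height, 12 mm wide, run along the near and far walls inside and carry a cover's ends (16 mm from seat to lip underside, 8 mm plate); between them the bay is open to the floor. A seated cover has its origin here, within 3 mm in x and y.
- bay1 (a point): Centre of the middle bay of the case at seat height, 36 mm above the table; axes as the case's. Two seat battens with tops at this height, 12 mm wide, run along the near and far walls inside and carry a cover's ends (16 mm from seat to lip underside, 8 mm plate); between them the bay is open to the floor. A seated cover has its origin here, within 3 mm in x and y.
- bay2 (a point): Centre of the third (+y) bay of the case at seat height, 36 mm above the table; axes as the case's. Two seat battens with tops at this height, 12 mm wide, run along the near and far walls inside and carry a cover's ends (16 mm from seat to lip underside, 8 mm plate); between them the bay is open to the floor. A seated cover has its origin here, within 3 mm in x and y.
- spreader0: Wooden spreader block standing on the floor of bay 0 (may be absent): foot 50 (x) x 74 (y) x 10 mm, upright grip post 24 (x) x 40 (y) mm in its middle, 100 mm high in all, 0.18 kg. Origin: centre of the foot's underside; z up the post, axes as the case's. Two sprung steel catches in the bay's side walls hold the foot down; a straight upward pull of about 8 to 14 N frees it within 25 mm.
- spreader1: Wooden spreader block standing on the floor of bay 1 (may be absent): foot 50 (x) x 74 (y) x 10 mm, upright grip post 24 (x) x 40 (y) mm in its middle, 100 mm high in all, 0.18 kg. Origin: centre of the foot's underside; z up the post, axes as the case's. Two sprung steel catches in the bay's side walls hold the foot down; a straight upward pull of about 8 to 14 N frees it within 25 mm.
- spreader2: Wooden spreader block standing on the floor of bay 2 (may be absent): foot 50 (x) x 74 (y) x 10 mm, upright grip post 24 (x) x 40 (y) mm in its middle, 100 mm high in all, 0.18 kg. Origin: centre of the foot's underside; z up the post, axes as the case's. Two sprung steel catches in the bay's side walls hold the foot down; a straight upward pull of about 8 to 14 N frees it within 25 mm.
- cover0: Cover (may be absent): plywood plate 100 (x) x 70 (y) x 8 mm with an upright wooden grip block 20 (x) x 50 (y) mm, 50 mm high, centred on top; 58 mm high in all, 0.15 kg. Origin: centre of the plate's underside; z up. Starts flat on the table, yaw within 0.3 rad of the robot's x. The ends are alike and any cover fits any bay.
- cover1: Cover (may be absent): plywood plate 100 (x) x 70 (y) x 8 mm with an upright wooden grip block 20 (x) x 50 (y) mm, 50 mm high, centred on top; 58 mm high in all, 0.15 kg. Origin: centre of the plate's underside; z up. Starts flat on the table, yaw within 0.3 rad of the robot's x. The ends are alike and any cover fits any bay.
- cover2: Cover (may be absent): plywood plate 100 (x) x 70 (y) x 8 mm with an upright wooden grip block 20 (x) x 50 (y) mm, 50 mm high, centred on top; 58 mm high in all, 0.15 kg. Origin: centre of the plate's underside; z up. Starts flat on the table, yaw within 0.3 rad of the robot's x. The ends are alike and any cover fits any bay.
- crate: Fixed long low open crate, painted dark teal, 264 (x) x 116 (y) x 50 mm outside, walls and floor 7 mm, its long axis x pointing away from the robot. Origin: centre of its underside; z up. Room for three spreaders in a row, their 74 mm side along the crate.
- glue: White glue bottle, 54 mm across, 150 mm high, standing. Origin: centre of its underside. To be left alone.
- hammer: Hammer with a wooden handle, about 300 mm long, lying crosswise on the table beyond the covers; origin in its middle, on the table. To be left alone.
- sander: Cork sanding block, 100 x 60 x 35 mm, on the table. Origin: centre of its underside. To be left alone.
There are look-alikes about, which are no part of the job. What is shaped like the cover2 but purple is not meant.

How it is judged (in metres and radians):
At the end, for the whole second after the job is handed in: Every spreader lies or stands in the crate (origin inside its walls, under 60 mm above its underside); every cover lies in a bay, its origin within 6 mm in x and y and 3 mm in height of the seat centre, tilted under 0.05 rad; keeper closed to under 6 mm; all at rest (value of joint keeper below 0.006 m and x of spreader0 in the frame of crate between -0.128 and 0.128 m and y of spreader0 in the frame of crate between -0.054 and 0.054 m and z of spreader0 in the frame of crate between 0.003 and 0.06 m and linear speed of each of spreader0, spreader1, spreader2, cover0, cover1, cover2 below 0.02 m/s and x of spreader1 in the frame of crate between -0.128 and 0.128 m and y of spreader1 in the frame of crate between -0.054 and 0.054 m and z of spreader1 in the frame of crate between 0.003 and 0.06 m and x of spreader2 in the frame of crate between -0.128 and 0.128 m and y of spreader2 in the frame of crate between -0.054 and 0.054 m and z of spreader2 in the frame of crate between 0.003 and 0.06 m and ((x of cover0 in the frame of bay0 between -0.006 and 0.006 m and y of cover0 in the frame of bay0 between -0.006 and 0.006 m and z of cover0 in the frame of bay0 between -0.003 and 0.003 m) or (x of cover0 in the frame of bay1 between -0.006 and 0.006 m and y of cover0 in the frame of bay1 between -0.006 and 0.006 m and z of cover0 in the frame of bay1 between -0.003 and 0.003 m) or (x of cover0 in the frame of bay2 between -0.006 and 0.006 m and y of cover0 in the frame of bay2 between -0.006 and 0.006 m and z of cover0 in the frame of bay2 between -0.003 and 0.003 m)) and angle between each of cover0, cover1, cover2's own z axis and vertical below 0.05 rad and ((x of cover1 in the frame of bay0 between -0.006 and 0.006 m and y of cover1 in the frame of bay0 between -0.006 and 0.006 m and z of cover1 in the frame of bay0 between -0.003 and 0.003 m) or (x of cover1 in the frame of bay1 between -0.006 and 0.006 m and y of cover1 in the frame of bay1 between -0.006 and 0.006 m and z of cover1 in the frame of bay1 between -0.003 and 0.003 m) or (x of cover1 in the frame of bay2 between -0.006 and 0.006 m and y of cover1 in the frame of bay2 between -0.006 and 0.006 m and z of cover1 in the frame of bay2 between -0.003 and 0.003 m)) and ((x of cover2 in the frame of bay0 between -0.006 and 0.006 m and y of cover2 in the frame of bay0 between -0.006 and 0.006 m and z of cover2 in the frame of bay0 between -0.003 and 0.003 m) or (x of cover2 in the frame of bay1 between -0.006 and 0.006 m and y of cover2 in the frame of bay1 between -0.006 and 0.006 m and z of cover2 in the frame of bay1 between -0.003 and 0.003 m) or (x of cover2 in the frame of bay2 between -0.006 and 0.006 m and y of cover2 in the frame of bay2 between -0.006 and 0.006 m and z of cover2 in the frame of bay2 between -0.003 and 0.003 m))); the robot touches nothing.
It fails at once if the glue bottle is moved by more than 30 mm (distance of glue from where it was at the start of the episode above 0.03 m).
It fails at once if the hammer is moved by more than 30 mm (distance of hammer from where it was at the start of the episode above 0.03 m).
It fails at once if the sanding block is moved by more than 30 mm (distance of sander from where it was at the start of the episode above 0.03 m).
Of spreader0, spreader1, spreader2 only 2 to 3 are there at a start; the rules pass over those that are not, and their reading is None.
Of cover0, cover1, cover2 only 2 to 3 are there at a start; the rules pass over those that are not, and their reading is None.
At some moment in a run one of cover0, cover1, cover2 may be knocked a few centimetres aside while the robot is not near it.
It also fails if it takes over 210 s, if anything falls off the work surface, if the arm or the gripper's body presses on something with over 40 N, if the wrist force passes 120 N, or if a joint passes its speed limit or range.

## Working session

There is one attempt and no reset: what is moved stays moved. The work goes in short steps, Python scripts to look and compute and a tool call to move; the robot and the scene stay as the last step left them, time stands still between calls to the robot, and variables do not carry over. Pictures are saved under pics/ and viewed, about 12 in all and at most 16, crops included, and the job is handed in when it is done.

Besides the shell and the picture viewer there is one more tool, called as name(argument=value, ...) on one line, values as JSON. play_rows: Moves the arm, as the interface text tells. Its arguments: {"type":"object","properties":{"travel":{"type":"array","items":{"type":"array","items":{"type":"number"}}},"rotation":{"type":"array","items":{"type":"array","items":{"type":"number"}}},"grip":{"type":"array","items":{"type":"number"}}},"required":["travel","rotation","grip"]}

```bash
mkdir -p pics; cat > h.py <<'E'
import numpy as np, cv2
from bench import arm, optics, workorder
from scipy.spatial.transform import Rotation as Rn
def snap(n,f):
    d=optics.get_image(n); cv2.imwrite(f'pics/{f}.png',d['image']); np.savez(f'pics/{f}.npz',**{k:v for k,v in d.items() if k in('image','depth','camera_matrix','R','t','hand_eye')}); return d
def cloud(d):
    K=d['camera_matrix'];Z=d['depth'].astype(float);v,u=np.mgrid[:400,:640]
    P=np.stack([(u-K[0,2])/K[0,0]*Z,(v-K[1,2])/K[1,1]*Z,Z],-1)
    W=(P-np.asarray(d['t']).reshape(3))@np.asarray(d['R']); W[Z<=0]=np.nan; return W
E
python3 - <<'E'
from h import *
print(arm.read_state(), arm.grip_depth)
for n in('top','scene'):
    d=snap(n,n+'0'); print(n,d['camera_matrix'],d['R'],d['t'],(d['depth']>0).mean())
E
```

```text
{'clock': 0.0, 'joints': array([ 1.59156626e+00,  3.85566563e-01,  6.60497784e-03, -5.18019003e-04,
       -1.19400589e+00, -2.58584310e-01]), 'joint_vel': array([ 4.73561241e-04, -1.01080617e-05,  6.92435464e-04, -1.49748218e-03,
        3.37816919e-04,  3.10205311e-06]), 'joint_efforts': array([ 1.13729220e-03, -3.92290092e+01,  1.88399702e+01,  4.18608919e+00,
       -4.67366845e-03,  1.20809611e-05]), 'position': array([147.0853634 , 606.83159836, 230.20457107]), 'ee_rot': array([ 9.92926911e-01, -1.18721997e-01, -8.72544454e-05,  1.10851923e-03]), 'contact_force': array([-0.15753906,  0.11731308, -0.70229768]), 'wrist_torque': array([-0.01938561, -0.03987069,  0.04869634]), 'gripper_width': 85.73699630212431} 18.700000000000003
top [[491.75835277   0.         311.30472118]
 [  0.         491.75835277 206.35317401]
 [  0.           0.           1.        ]] [[ 0.01431041 -0.99988767  0.00445656]
 [-0.99620015 -0.01464029 -0.08585409]
 [ 0.08590969 -0.00321102 -0.99629775]] [   2.55356194  638.88016293 1149.78706968] 0.99594921875
scene [[363.43103751   0.         315.49812416]
 [  0.         363.43103751 201.62933715]
 [  0.           0.           1.        ]] [[-0.06349379  0.99789218 -0.01340641]
 [ 0.81122661  0.04378299 -0.58309042]
 [-0.5812744  -0.04789825 -0.81229664]] [  53.96290301 -480.76321348 1241.73098844] 0.996015625
```

View pics/top0.png

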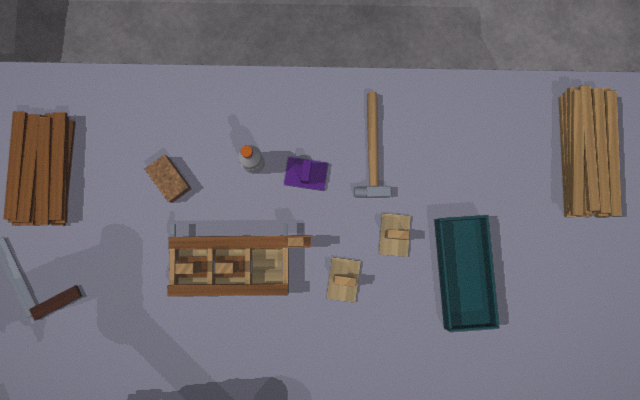

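View pics/scene0.png

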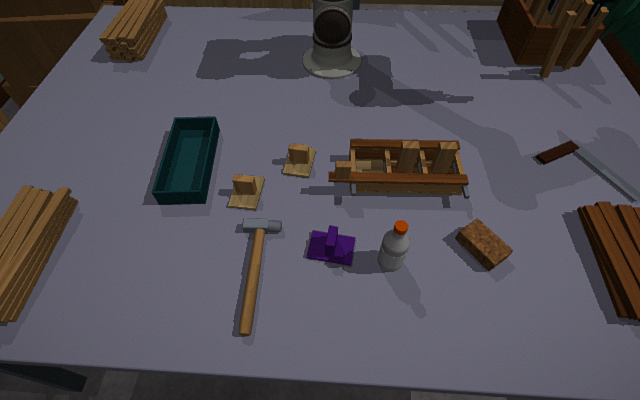

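Top view: the case sits around (230,265), with spreaders in the middle bay (223,268) and third bay (184,268) and bay 0 empty. The two covers are at (345,280) and (396,235), the crate is at (467,272), and the purple decoy is at (306,173).

```bash
python3 - <<'E'
from h import *
for n in('top','scene'):
    d=dict(np.load(f'pics/{n}0.npz')); W=cloud(d)
    X,Y,Z=W[...,0],W[...,1],W[...,2]
    print(n,'table z',np.nanmedian(Z[(X>300)&(X<700)&(abs(Y)<400)]))
    roi=(X>250)&(X<720)&(Y>-420)&(Y<420)
    for nm,lo,hi in(('sprtop/grip',90,125),('covgrip',54,66)):
        m=(roi&(Z>lo)&(Z<hi)).astype(np.uint8)
        k,l,s,c=cv2.connectedComponentsWithStats(m,connectivity=4)
        for i in range(1,k):
            if s[i,4]<15: continue
            p=W[l==i]; r=cv2.minAreaRect(p[:,:2].astype(np.float32)); print(nm,s[i,4],np.round(c[i]),'rect',np.round(r[0],1),np.round(r[1],1),round(r[2],1),'z',np.round(np.median(p[:,2]),1))
    for nm,lo,hi in(('plates',5,14),('case>40',40,64)):
        m=(roi&(Z>lo)&(Z<hi)).astype(np.uint8)
        k,l,s,c=cv2.connectedComponentsWithStats(m,connectivity=4)
        for i in range(1,k):
            if s[i,4]<150: continue
            p=W[l==i]; r=cv2.minAreaRect(p[:,:2].astype(np.float32)); print(nm,s[i,4],np.round(c[i]),'rect',np.round(r[0],1),np.round(r[1],1),round(r[2],1),'z',np.round(np.median(p[:,2]),1))
E
python3 - <<'E'
import cv2
a=cv2.imread('pics/top0.png')[215:310,150:420]; cv2.imwrite('pics/c1.png',cv2.resize(a,None,fx=2.9,fy=2.9,interpolation=cv2.INTER_CUBIC))
E
```

```text
top table z 1.3877480744425184
sprtop/grip 144 [296. 241.] rect [554.4  46.3] [17.9 33.7] 0.8 z 100.2
sprtop/grip 215 [224. 268.] rect [493.2 202.7] [23.6 40.4] 2.0 z 107.8
sprtop/grip 220 [185. 268.] rect [491.3 290.8] [22.4 41.8] 0.2 z 108.0
covgrip 84 [305. 176.] rect [707.6  27.8] [19.1 23.6] 88.9 z 58.0
covgrip 176 [398. 234.] rect [ 574.6 -190.9] [49.1 19.9] 85.2 z 58.0
covgrip 1212 [229. 242.] rect [550.6 195.8] [ 27.8 290.1] 0.8 z 56.6
covgrip 77 [306. 242.] rect [554.2  26.5] [25.5 25.5] 0.8 z 56.8
covgrip 180 [345. 281.] rect [465.6 -67.4] [49.  19.8] 82.3 z 57.9
covgrip 1386 [228. 290.] rect [441.1 202.3] [ 26.4 275.1] 1.3 z 60.1
plates 434 [306. 181.] rect [700.4  28.2] [102.5  39.1] 89.9 z 8.4
plates 853 [394. 234.] rect [ 574.4 -189.7] [ 72.  101.2] 86.0 z 8.4
plates 3200 [466. 272.] rect [ 487.8 -362.8] [250.7  93.2] 4.8 z 7.5
plates 163 [230. 252.] rect [525.9 206.9] [16.7 70.6] 0.8 z 8.2
plates 958 [267. 266.] rect [494.9 116.4] [81.8 72.7] 1.2 z 8.4
plates 195 [193. 253.] rect [523.4 295.7] [14.4 69.6] 0.8 z 8.7
plates 915 [343. 279.] rect [465.6 -66.7] [71.8 99.7] 
[... 1170 characters left out ...]
367.3] [220.8  87.7] 4.9 z 8.0
plates 467 [299. 165.] rect [466.9 -68. ] [ 70.7 101.3] 83.3 z 9.2
plates 369 [369. 165.] rect [473.6 117. ] [46.2 71.8] 3.6 z 9.2
plates 574 [247. 196.] rect [ 575.6 -190.8] [ 71.8 101.6] 86.3 z 8.9
plates 225 [410. 192.] rect [557.1 219.2] [  4.9 248.2] 1.4 z 9.3
plates 230 [318. 238.] rect [701.7  -3.6] [35. 41.] 81.9 z 9.0
plates 204 [345. 241.] rect [705.5  58.8] [41.3 31.1] 85.9 z 8.9
case>40 1004 [184. 158.] rect [ 488.2 -356. ] [267.3 117.2] 4.7 z 49.2
case>40 2799 [402. 167.] rect [511.4 177.5] [168.9 328.6] 1.3 z 56.8
case>40 207 [298. 149.] rect [465.2 -67.7] [50.2 24. ] 82.5 z 57.5
case>40 233 [243. 180.] rect [ 575.4 -190.8] [50.6 21.7] 85.3 z 57.5
```

View pics/c1.png

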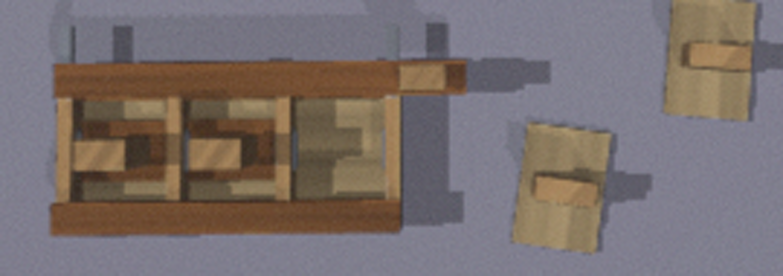

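The crop confirms two covers at about (560,190) and (715,60), posts in bays 1 and 2, and bay 0 empty. Both views agree, so I'll write a small pose-to-rows planner and move.

```bash
cat > plan.py <<'E'
from h import *
O=np.array([493.5,202.8]);PSI=.0192
def case(x,y): c,s=np.cos(PSI),np.sin(PSI); return O+[c*x-s*y,s*x+c*y]
def R_of(a,tilt=0):  # yaw a of tool x; tilt about case +y
    ax=np.array([-np.sin(PSI),np.cos(PSI),0]); return Rn.from_rotvec(ax*tilt)*Rn.from_euler('z',a)*Rn.from_euler('x',np.pi)
A0=PSI-np.pi/2
def status():
    s=arm.read_state(); R=Rn.from_quat(s['ee_rot']); e=R.as_matrix()
    print('t',round(s['clock'],1),'p',np.round(s['position'],1),'yaw',round(np.arctan2(e[1,0],e[0,0]),3),'z',np.round(e[:,2],3),'F',np.round(s['contact_force'],1),'w',round(s['gripper_width'],1),'q',np.round(s['joints'],2)); return s
def go(p,a=A0,tilt=0,rows=None,step=30,start=None):
    s=arm.read_state(); P,R=(s['position'],Rn.from_quat(s['ee_rot'])) if start is None else start
    T=R_of(a,tilt); p=np.array(p,float); rv=(R.inv()*T).as_rotvec(); d=p-P
    n=rows or int(max(np.ceil(np.linalg.norm(d)/step),np.ceil(np.linalg.norm(rv)/.115),1))
    print('rows',n,'rot/row',np.round(rv/n,4).tolist()); Ri=R
    tr=[]
    for i in range(n): tr.append(np.round(Ri.inv().apply(d/n)/1000,4).tolist()); Ri=Ri*Rn.from_rotvec(rv/n)
    print(tr if np.ptp(np.array(tr),axis=0).max()>.0003 else f'{n} x {tr[0]}')
    return p,T
E
python3 - <<'E'
from plan import *
status(); go([492,290.5,190],step=40)
E
```

```text
t 0.1 p [147.1 606.9 230.3] yaw -0.238 z [-0.    -0.002 -1.   ] F [ 0.9 -1.4  0.3] w 85.2 q [ 1.59  0.39  0.01 -0.   -1.19 -0.26]
rows 12 rot/row [0.0001, -0.0001, 0.1095]
[[0.0341, 0.0188, 0.0034], [0.036, 0.015, 0.0034], [0.0374, 0.011, 0.0034], [0.0384, 0.0068, 0.0034], [0.0389, 0.0026, 0.0034], [0.039, -0.0017, 0.0034], [0.0386, -0.0059, 0.0034], [0.0377, -0.0101, 0.0034], [0.0363, -0.0142, 0.0034], [0.0346, -0.018, 0.0034], [0.0324, -0.0217, 0.0034], [0.0298, -0.0251, 0.0034]]
```

play_rows(travel=[[0.0341,0.0188,0.0034],[0.036,0.015,0.0034],[0.0374,0.011,0.0034],[0.0384,0.0068,0.0034],[0.0389,0.0026,0.0034],[0.039,-0.0017,0.0034],[0.0386,-0.0059,0.0034],[0.0377,-0.0101,0.0034],[0.0363,-0.0142,0.0034],[0.0346,-0.018,0.0034],[0.0324,-0.0217,0.0034],[0.0298,-0.0251,0.0034]], rotation=[[0,0,0.1095],[0,0,0.1095],[0,0,0.1095],[0,0,0.1095],[0,0,0.1095],[0,0,0.1095],[0,0,0.1095],[0,0,0.1095],[0,0,0.1095],[0,0,0.1095],[0,0,0.1095],[0,0,0.1095]], grip=[1,1,1,1,1,1,1,1,1,1,1,1])

```text
clock: 1.1
position: [492.9, 289.4, 190.0]
ee_rot: [0.712, -0.702, -0.0, 0.0]
contact_force: [0.4, 1.1, 0.1]
gripper_width: 85.5
```

```bash
python3 - <<'E'
from plan import *
status(); go([492,290.5,66],step=30)
E
```

```text
t 1.1 p [492.9 289.4 190. ] yaw -1.557 z [-0.001 -0.    -1.   ] F [0.4 1.1 0.1] w 85.5 q [ 0.81  0.33 -0.19 -0.   -1.06 -0.8 ]
rows 5 rot/row [0.0001, -0.0001, -0.0011]
5 x [-0.0002, 0.0002, 0.0248]
```

play_rows(travel=[[-0.0005,0.0005,0.0248],[-0.0005,0,0.0248],[0,0,0.0248],[0,0,0.0248],[0,0,0.0248],[0,0,0],[0,0,0],[0,0,0],[0,0,0],[0,0,0],[0,0,0],[0,0,0]], rotation=[[0,0,0.005],[0,0,0],[0,0,0],[0,0,0],[0,0,0],[0,0,0],[0,0,0],[0,0,0],[0,0,0],[0,0,0],[0,0,0],[0,0,0]], grip=[1,1,1,1,1,1,0,0,0,0,0,0])

```text
clock: 2.1
position: [491.8, 292.4, 67.7]
ee_rot: [0.712, -0.702, 0.0, -0.001]
contact_force: [-1.7, -0.3, 3.5]
gripper_width: 23.4
```

```bash
python3 - <<'E'
from plan import *
status()
E
```

```text
t 2.1 p [491.8 292.4  67.7] yaw -1.557 z [ 0.001  0.001 -1.   ] F [-1.7 -0.3  3.5] w 23.4 q [ 0.82  0.46 -0.33  0.   -0.78 -0.81]
```

play_rows(travel=[[0,0,-0.004],[0,0,-0.005],[0,0,-0.005],[0,0,-0.006],[0,0,-0.008],[0,0,-0.024],[0,0,-0.024],[0,0,-0.024],[0,0,-0.024],[0,0,-0.024],[0,0,-0.024],[0,0,-0.024]], rotation=[[0,0,0],[0,0,0],[0,0,0],[0,0,0],[0,0,0],[0,0,0],[0,0,0],[0,0,0],[0,0,0],[0,0,0],[0,0,0],[0,0,0]], grip=[0,0,0,0,0,0,0,0,0,0,0,0])

```text
clock: 3.1
position: [491.4, 291.3, 265.3]
ee_rot: [0.712, -0.702, 0.0, -0.0]
contact_force: [0.1, 0.5, -0.7]
gripper_width: 23.5
```

```bash
python3 - <<'E'
from plan import *
s=status()
# crate slots: crate centre, yaw .084, +-65 along
c=np.array([487.5,-356.2]);u=np.array([np.cos(.084),np.sin(.084)])
for k in(-62,62): print(k,c+k*u)
p,T=go([*(c+62*u),230],step=38)
E
```

```text
t 3.1 p [491.4 291.3 265.3] yaw -1.557 z [ 0.001  0.    -1.   ] F [ 0.1  0.5 -0.7] w 23.5 q [ 0.82  0.27 -0.07  0.   -1.23 -0.81]
-62 [ 425.71860741 -361.40187755]
62 [ 549.28139259 -350.99812245]
rows 17 rot/row [-0.0001, 0.0, -0.0003]
17 x [0.0378, -0.0029, 0.0021]
```

play_rows(travel=[[0.038,-0.003,0],[0.038,-0.003,0],[0.038,-0.003,0],[0.038,-0.003,0],[0.038,-0.003,0],[0.038,-0.003,0],[0.038,-0.003,0],[0.038,-0.003,0],[0.038,-0.003,0],[0.038,-0.003,0],[0.038,-0.003,0],[0.038,-0.003,0]], rotation=[[0,0,0],[0,0,0],[0,0,0],[0,0,0],[0,0,0],[0,0,0],[0,0,0],[0,0,0],[0,0,0],[0,0,0],[0,0,0],[0,0,0]], grip=[0,0,0,0,0,0,0,0,0,0,0,0])

```text
clock: 4.1
position: [533.2, -165.7, 264.2]
ee_rot: [0.712, -0.702, 0.001, -0.0]
contact_force: [0.6, 0.7, -1.3]
gripper_width: 23.4
```

```bash
python3 - <<'E'
from plan import *
s=status()
p,T=go([549.3,-351,190],step=40,a=.084-np.pi/2)
go([549.3,-351,70],step=40,start=(p,T),a=.084-np.pi/2)
E
```

```text
t 4.1 p [ 533.2 -165.7  264.2] yaw -1.557 z [ 0.001 -0.001 -1.   ] F [ 0.6  0.7 -1.3] w 23.4 q [-0.01  0.25 -0.11  0.   -1.22  0.02]
rows 6 rot/row [-0.0002, -0.0001, -0.0117]
[[0.0309, -0.0022, 0.0124], [0.0309, -0.0019, 0.0124], [0.031, -0.0015, 0.0124], [0.031, -0.0012, 0.0124], [0.031, -0.0008, 0.0124], [0.031, -0.0004, 0.0124]]
rows 3 rot/row [0.0, 0.0, 0.0]
3 x [0.0, -0.0, 0.04]
```

play_rows(travel=[[0.031,-0.002,0.0124],[0.031,-0.002,0.0124],[0.031,-0.0015,0.0124],[0.031,-0.001,0.0124],[0.031,-0.001,0.0124],[0.031,-0.0005,0.0124],[0,0,0.025],[0,0,0.025],[0,0,0.025],[0,0,0.025],[0,0,0.018],[0,0,0]], rotation=[[0,0,-0.0117],[0,0,-0.0117],[0,0,-0.0117],[0,0,-0.0117],[0,0,-0.0117],[0,0,-0.0117],[0,0,0],[0,0,0],[0,0,0],[0,0,0],[0,0,0],[0,0,0]], grip=[0,0,0,0,0,0,0,0,0,0,0,0])

```text
clock: 5.1
position: [548.0, -349.0, 68.3]
ee_rot: [0.736, -0.677, -0.002, 0.001]
contact_force: [-0.1, -0.5, -1.2]
gripper_width: 23.2
```

```bash
python3 - <<'E'
from plan import *
s=status()
E
```

```text
t 5.1 p [ 548.  -349.    68.3] yaw -1.487 z [-0.006  0.001 -1.   ] F [-0.1 -0.5 -1.2] w 23.2 q [-0.32  0.57 -0.12  0.   -0.88  0.4 ]
```

play_rows(travel=[[0,0,0],[0,0,0],[0,0,0],[0,0,0],[0,0,0],[0,0,-0.015],[0,0,-0.03],[0,0,-0.03],[0,0,-0.03],[-0.02,0,-0.03],[-0.035,0,0],[-0.035,0,0]], rotation=[[0,0,0],[0,0,0],[0,0,0],[0,0,0],[0,0,0],[0,0,0],[0,0,0],[0,0,0],[0,0,0],[0,0,0],[0,0,0],[0,0,0]], grip=[1,1,1,1,1,1,1,1,1,1,1,1])

```text
clock: 6.1
position: [543.3, -259.2, 208.1]
ee_rot: [0.736, -0.678, 0.003, -0.002]
contact_force: [0.1, 2.0, -0.5]
gripper_width: 85.1
```

```bash
python3 - <<'E'
from plan import *
s=status(); d=snap('scene','s1')
p,T=go([493.6,202.8,185],step=39)
W=cloud(d);Y=W[...,1];Z=W[...,2]; m=(Y<-290)&(Y>-430)&(Z>90)&(W[...,0]<650)&(W[...,0]>300)&(Z<115)
q=W[m]; print(m.sum(), np.nanmedian(q,axis=0))
E
```

```text
t 6.1 p [ 543.3 -259.2  208.1] yaw -1.489 z [ 0.006 -0.001 -1.   ] F [ 0.1  2.  -0.5] w 85.1 q [-0.18  0.36 -0.09  0.   -1.11  0.26]
rows 12 rot/row [-0.0002, 0.0002, 0.0056]
[[-0.0382, 0.0007, 0.0019], [-0.0382, 0.0009, 0.0019], [-0.0382, 0.0011, 0.0019], [-0.0382, 0.0014, 0.0019], [-0.0382, 0.0016, 0.0019], [-0.0382, 0.0018, 0.0019], [-0.0382, 0.002, 0.0019], [-0.0382, 0.0022, 0.0019], [-0.0382, 0.0024, 0.0019], [-0.0381, 0.0026, 0.0019], [-0.0381, 0.0029, 0.0018], [-0.0381, 0.0031, 0.0018]]
229 [ 556.05959834 -348.20490995  106.6519095 ]
```

play_rows(travel=[[-0.0382,0.0007,0.0019],[-0.0382,0.0009,0.0019],[-0.0382,0.0011,0.0019],[-0.0382,0.0014,0.0019],[-0.0382,0.0016,0.0019],[-0.0382,0.0018,0.0019],[-0.0382,0.002,0.0019],[-0.0382,0.0022,0.0019],[-0.0382,0.0024,0.0019],[-0.0381,0.0026,0.0019],[-0.0381,0.0029,0.0018],[-0.0381,0.0031,0.0018]], rotation=[[0,0,0.0056],[0,0,0.0056],[0,0,0.0056],[0,0,0.0056],[0,0,0.0056],[0,0,0.0056],[0,0,0.0056],[0,0,0.0056],[0,0,0.0056],[0,0,0.0056],[0,0,0.0056],[0,0,0.0056]], grip=[1,1,1,1,1,1,1,1,1,1,1,1])

```text
clock: 7.15
position: [494.7, 199.0, 183.1]
ee_rot: [0.713, -0.701, 0.0, -0.001]
contact_force: [0.7, 0.0, -0.1]
gripper_width: 85.7
```

```bash
python3 - <<'E'
from plan import *
s=status()
p,T=go([493.6,202.8,66],step=30)
E
```

```text
t 7.2 p [494.7 199.  183.1] yaw -1.554 z [ 0.001  0.001 -1.   ] F [ 0.7  0.  -0.1] w 85.7 q [ 0.69  0.27 -0.29  0.   -1.01 -0.67]
rows 4 rot/row [-0.0002, 0.0001, -0.0005]
4 x [-0.0009, 0.0003, 0.0293]
```

play_rows(travel=[[-0.001,0,0.0235],[0,0,0.0235],[0,0,0.0235],[0,0,0.0235],[0,0,0.0235],[0,0,0],[0,0,0],[0,0,0],[0,0,0],[0,0,0],[0,0,0],[0,0,0]], rotation=[[0,0,0],[0,0,0],[0,0,0],[0,0,0],[0,0,0],[0,0,0],[0,0,0],[0,0,0],[0,0,0],[0,0,0],[0,0,0],[0,0,0]], grip=[1,1,1,1,1,1,0,0,0,0,0,0])

```text
clock: 8.15
position: [495.0, 198.0, 65.9]
ee_rot: [0.713, -0.701, -0.0, -0.0]
contact_force: [-3.2, 0.4, 3.7]
gripper_width: 23.3
```

play_rows(travel=[[0,0,-0.004],[0,0,-0.005],[0,0,-0.005],[0,0,-0.006],[0,0,-0.008],[0,0,-0.024],[0,0,-0.024],[0,0,-0.024],[0,0,-0.024],[0,0,-0.024],[0,0,-0.024],[0,0,-0.024]], rotation=[[0,0,0],[0,0,0],[0,0,0],[0,0,0],[0,0,0],[0,0,0],[0,0,0],[0,0,0],[0,0,0],[0,0,0],[0,0,0],[0,0,0]], grip=[0,0,0,0,0,0,0,0,0,0,0,0])

```text
clock: 9.15
position: [495.2, 197.7, 263.8]
ee_rot: [0.713, -0.701, 0.0, -0.001]
contact_force: [0.4, 0.9, -2.6]
gripper_width: 23.1
```

```bash
python3 - <<'E'
from plan import *
s=status()
p,T=go([425.7,-361.4,250],step=39,a=.084-np.pi/2)
E
```

```text
t 9.2 p [495.2 197.7 263.8] yaw -1.554 z [ 0.002  0.001 -1.   ] F [ 0.4  0.9 -2.6] w 23.1 q [ 0.68  0.2  -0.17  0.   -1.2  -0.67]
rows 15 rot/row [-0.0001, 0.0, -0.0045]
[[0.0372, 0.0053, 0.0009], [0.0372, 0.0054, 0.0009], [0.0371, 0.0056, 0.0009], [0.0371, 0.0058, 0.0009], [0.0371, 0.0059, 0.0009], [0.0371, 0.0061, 0.0009], [0.037, 0.0063, 0.0009], [0.037, 0.0064, 0.0009], [0.037, 0.0066, 0.0009], [0.0369, 0.0068, 0.0009], [0.0369, 0.0069, 0.0009], [0.0369, 0.0071, 0.0009], [0.0369, 0.0072, 0.0009], [0.0368, 0.0074, 0.0009], [0.0368, 0.0076, 0.0009]]
```

play_rows(travel=[[0.0372,0.0053,0],[0.0372,0.0054,0],[0.0371,0.0056,0],[0.0371,0.0058,0],[0.0371,0.0059,0],[0.0371,0.0061,0],[0.037,0.0063,0],[0.037,0.0064,0],[0.037,0.0066,0],[0.0369,0.0068,0],[0.0369,0.0069,0],[0.0369,0.0071,0]], rotation=[[0,0,-0.0055],[0,0,-0.0055],[0,0,-0.0055],[0,0,-0.0055],[0,0,-0.0055],[0,0,-0.0055],[0,0,-0.0055],[0,0,-0.0055],[0,0,-0.0055],[0,0,-0.0055],[0,0,-0.0055],[0,0,-0.0055]], grip=[0,0,0,0,0,0,0,0,0,0,0,0])

```text
clock: 10.15
position: [441.4, -251.5, 262.7]
ee_rot: [0.736, -0.677, 0.001, -0.0]
contact_force: [0.7, 0.9, -2.4]
gripper_width: 23.3
```

```bash
python3 - <<'E'
from plan import *
s=status(); a=.084-np.pi/2
p,T=go([425.7,-366,200],step=39,a=a)
go([425.7,-366,67.5],step=28,a=a,start=(p,T))
E
```

```text
t 10.2 p [ 441.4 -251.5  262.7] yaw -1.487 z [ 0.002 -0.001 -1.   ] F [ 0.7  0.9 -2.4] w 23.3 q [-0.2   0.16 -0.22  0.   -1.18  0.28]
rows 4 rot/row [-0.0005, -0.0003, -0.0002]
4 x [0.0282, 0.0063, 0.0157]
rows 5 rot/row [0.0, 0.0, 0.0]
5 x [0.0, -0.0, 0.0265]
```

play_rows(travel=[[0.028,0.0063,0.0157],[0.028,0.0063,0.0157],[0.028,0.0063,0.0157],[0.028,0.0063,0.0157],[0,0,0.026],[0,0,0.026],[0,0,0.026],[0,0,0.026],[0,0,0.026],[0,0,0.0],[0,0,0],[0,0,0]], rotation=[[0,0,0],[0,0,0],[0,0,0],[0,0,0],[0,0,0],[0,0,0],[0,0,0],[0,0,0],[0,0,0],[0,0,0],[0,0,0],[0,0,0]], grip=[0,0,0,0,0,0,0,0,0,0,1,1])

```text
clock: 11.15
position: [427.6, -364.0, 70.4]
ee_rot: [0.736, -0.677, 0.002, -0.0]
contact_force: [0.7, -1.2, 0.0]
gripper_width: 46.4
```

play_rows(travel=[[0,0,0],[0,0,0],[0,0,0],[0,0,-0.015],[0,0,-0.03],[0,0,-0.03],[0,0,-0.03],[-0.03,0,-0.03],[-0.035,0,0],[-0.035,0,0],[-0.035,0,0],[-0.035,0,0]], rotation=[[0,0,0],[0,0,0],[0,0,0],[0,0,0],[0,0,0],[0,0,0],[0,0,0],[0,0,0],[0,0,0],[0,0,0],[0,0,0],[0,0,0]], grip=[1,1,1,1,1,1,1,1,1,1,1,1])

```text
clock: 12.15
position: [411.8, -192.9, 203.5]
ee_rot: [0.736, -0.677, 0.001, -0.001]
contact_force: [0.9, 0.3, 0.0]
gripper_width: 85.4
```

```bash
python3 - <<'E'
from plan import *
s=status(); d=snap('scene','s2')
print(case(57,-158))
go([*case(50,-158),190],step=35)
E
```

```text
t 12.2 p [ 411.8 -192.9  203.5] yaw -1.489 z [ 0.002 -0.    -1.   ] F [0.9 0.3 0. ] w 85.4 q [-0.08  0.12 -0.43 -0.   -1.02  0.16]
[553.5229077   45.92345443]
rows 8 rot/row [-0.0002, 0.0002, 0.0083]
[[-0.0278, -0.0194, 0.0018], [-0.0279, -0.0192, 0.0017], [-0.0281, -0.019, 0.0017], [-0.0282, -0.0187, 0.0017], [-0.0284, -0.0185, 0.0017], [-0.0286, -0.0183, 0.0017], [-0.0287, -0.018, 0.0017], [-0.0289, -0.0178, 0.0017]]
```

View pics/s2.png

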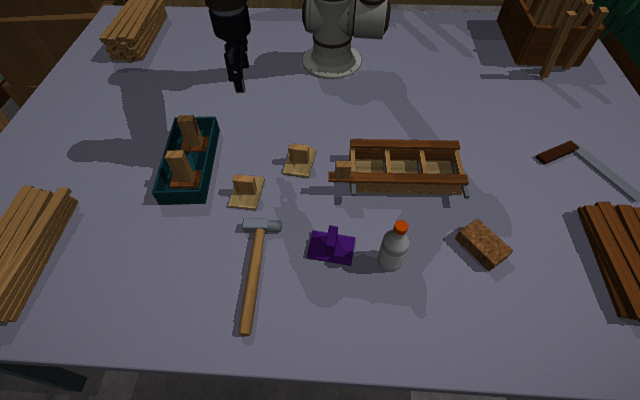

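Both spreaders stand upright in the crate at (190,132) and (180,165), and the covers haven't moved. Next is the keeper.

play_rows(travel=[[-0.0285,-0.0196,0.0018],[-0.0285,-0.0196,0.0018],[-0.0285,-0.0194,0.0018],[-0.0288,-0.0192,0.0018],[-0.0288,-0.019,0.0018],[-0.0288,-0.0187,0.0018],[-0.0288,-0.0185,0.0018],[-0.0289,-0.018,0.0018],[0,0,0],[0,0,0]], rotation=[[0,0,0.0083],[0,0,0.0083],[0,0,0.0083],[0,0,0.0083],[0,0,0.0083],[0,0,0.0083],[0,0,0.0083],[0,0,0.0083],[0,0,0],[0,0,0]], grip=[1,1,1,1,1,1,1,1,1,1])

```text
clock: 13.03
position: [552.1, 44.7, 188.2]
ee_rot: [0.714, -0.7, -0.0, 0.0]
contact_force: [-0.9, -0.5, -0.9]
gripper_width: 85.9
```

```bash
python3 - <<'E'
from plan import *
s=status()
go([554.8,46,70],step=25)
E
```

```text
t 13.0 p [552.1  44.7 188.2] yaw -1.552 z [-0. -0. -1.] F [-0.9 -0.5 -0.9] w 85.9 q [ 0.37  0.3  -0.23 -0.   -1.04 -0.35]
rows 5 rot/row [0.0, -0.0, -0.0]
5 x [-0.0003, -0.0006, 0.0236]
```

play_rows(travel=[[-0.0003,-0.0006,0.0236],[-0.0003,-0.0006,0.0236],[-0.0003,-0.0006,0.0236],[-0.0003,-0.0006,0.0236],[-0.0003,-0.0006,0.0236],[0,0,0],[0,0,0],[0,0,0],[0,0,0],[0,0,0],[0,0,0],[0,0,0]], rotation=[[0,0,0],[0,0,0],[0,0,0],[0,0,0],[0,0,0],[0,0,0],[0,0,0],[0,0,0],[0,0,0],[0,0,0],[0,0,0],[0,0,0]], grip=[1,1,1,1,1,1,0,0,0,0,0,0])

```text
clock: 14.03
position: [554.9, 44.8, 71.5]
ee_rot: [0.713, -0.701, 0.0, -0.0]
contact_force: [-1.8, -0.1, 4.7]
gripper_width: 19.2
```

play_rows(travel=[[0,-0.002,0],[0,-0.003,0],[0,-0.003,0],[0,-0.003,0],[0,-0.003,0],[0,-0.003,0],[0,-0.003,0],[0,0,0],[0,0,0]], rotation=[[0,0,0],[0,0,0],[0,0,0],[0,0,0],[0,0,0],[0,0,0],[0,0,0],[0,0,0],[0,0,0]], grip=[0,0,0,0,0,0,0,0,0])

```text
clock: 14.78
position: [574.9, 45.3, 71.6]
ee_rot: [0.713, -0.701, 0.0, -0.0]
contact_force: [-2.6, 0.4, 5.5]
gripper_width: 19.3
```

```bash
python3 - <<'E'
from plan import *
s=status()
E
```

```text
t 14.8 p [574.9  45.3  71.6] yaw -1.553 z [ 0.001 -0.    -1.   ] F [-2.6  0.4  5.5] w 19.3 q [ 0.36  0.47 -0.31  0.   -0.79 -0.34]
```

play_rows(travel=[[0,0,0],[0,0,0],[0,0,0],[0,0,0],[0,0,-0.015],[0,0,-0.025],[0,0,-0.025],[0,0,-0.025],[0,0,-0.025],[0,0,0],[0,0,0]], rotation=[[0,0,0],[0,0,0],[0,0,0],[0,0,0],[0,0,0],[0,0,0],[0,0,0],[0,0,0],[0,0,0],[0,0,0],[0,0,0]], grip=[1,1,1,1,1,1,1,1,1,1,1])

```text
clock: 15.7
position: [575.3, 45.4, 186.9]
ee_rot: [0.713, -0.701, 0.001, -0.002]
contact_force: [-0.4, -0.4, -0.5]
gripper_width: 85.4
```

```bash
python3 - <<'E'
from plan import *
s=status(); d=snap('top','t2'); W=cloud(d); X,Y,Z=[W[...,i] for i in range(3)]
for lo,hi in((52,63),(85,104)):
  m=((X>400)&(X<650)&(Y>-280)&(Y<80)&(Z>lo)&(Z<hi)).astype(np.uint8)
  k,l,s,c=cv2.connectedComponentsWithStats(m,connectivity=4)
  for i in range(1,k):
    if s[i,4]>60: p=W[l==i]; r=cv2.minAreaRect(p[:,:2].astype(np.float32)); print(s[i,4],np.round(r[0],1),np.round(r[1],1),round(r[2],1))
go([465.8,-67.5,130],a=-.131-np.pi/2,step=28)
E
```

```text
t 15.7 p [575.3  45.4 186.9] yaw -1.554 z [ 0.004  0.001 -1.   ] F [-0.4 -0.4 -0.5] w 85.4 q [ 0.36  0.34 -0.18 -0.   -1.05 -0.34]
179 [ 574.9 -190.6] [49.8 20. ] 85.8
188 [465.5 -67.6] [49.4 19.9] 82.7
70 [443.7  71.8] [25.  13.9] 1.1
rows 6 rot/row [-0.0, 0.0001, 0.0245]
[[0.0185, 0.0184, 0.0092], [0.0189, 0.0179, 0.0092], [0.0194, 0.0175, 0.0092], [0.0198, 0.017, 0.0092], [0.0202, 0.0165, 0.0092], [0.0206, 0.016, 0.0092]]
```

play_rows(travel=[[0.0185,0.0184,0.0092],[0.0189,0.0179,0.0092],[0.0194,0.0175,0.0092],[0.0198,0.017,0.0092],[0.0202,0.0165,0.0092],[0.0206,0.016,0.0092],[0,0,0],[0,0,0]], rotation=[[0,0,0.0245],[0,0,0.0245],[0,0,0.0245],[0,0,0.0245],[0,0,0.0245],[0,0,0.0245],[0,0,0],[0,0,0]], grip=[1,1,1,1,1,1,1,1])

```text
clock: 16.42
position: [464.2, -68.6, 128.6]
ee_rot: [-0.659, 0.752, 0.001, -0.002]
contact_force: [-0.0, -0.4, 0.6]
gripper_width: 85.4
```

```bash
python3 - <<'E'
from plan import *
s=status()
go([465.5,-67.6,26],a=-.13-np.pi/2,step=22)
E
```

```text
t 16.4 p [464.2 -68.6 128.6] yaw -1.703 z [-0.004 -0.001 -1.   ] F [-0.  -0.4  0.6] w 85.4 q [ 0.2   0.23 -0.51 -0.   -0.84 -0.33]
rows 5 rot/row [0.0007, -0.0002, -0.0004]
5 x [-0.0003, -0.0003, 0.0205]
```

play_rows(travel=[[-0.0003,-0.0003,0.0205],[-0.0003,-0.0003,0.0205],[-0.0003,-0.0003,0.0205],[-0.0003,-0.0003,0.0205],[-0.0003,-0.0003,0.0205],[0,0,0],[0,0,0],[0,0,0],[0,0,0],[0,0,0],[0,0,0],[0,0,0]], rotation=[[0,0,0],[0,0,0],[0,0,0],[0,0,0],[0,0,0],[0,0,0],[0,0,0],[0,0,0],[0,0,0],[0,0,0],[0,0,0],[0,0,0]], grip=[1,1,1,1,1,1,0,0,0,0,0,0])

```text
clock: 17.42
position: [468.2, -66.3, 28.6]
ee_rot: [-0.66, 0.752, -0.0, 0.001]
contact_force: [0.2, 0.2, 0.0]
gripper_width: 19.4
```

```bash
python3 - <<'E'
from plan import *
s=status()
E
```

```text
t 17.4 p [468.2 -66.3  28.6] yaw -1.701 z [ 0.002  0.    -1.   ] F [0.2 0.2 0. ] w 19.4 q [ 0.2   0.4  -0.61  0.   -0.57 -0.33]
```

play_rows(travel=[[0,0,-0.01],[0,0,-0.025],[0,0,-0.025],[0,0,-0.025],[0,0,-0.025],[0,0,-0.025],[0,0,-0.015],[0,0,0],[0,0,0]], rotation=[[0,0,0],[0,0,0],[0,0,0],[0,0,0],[0,0,0],[0,0,0],[0,0,0],[0,0,0],[0,0,0]], grip=[0,0,0,0,0,0,0,0,0])

```text
clock: 18.17
position: [467.6, -66.2, 177.9]
ee_rot: [-0.659, 0.752, -0.0, 0.001]
contact_force: [-0.0, -0.7, -1.7]
gripper_width: 19.3
```

```bash
python3 - <<'E'
from plan import *
s=status(); snap('wrist','w1')
go([*case(10,0),180],step=28)
E
```

```text
t 18.2 p [467.6 -66.2 177.9] yaw -1.702 z [ 0.002  0.001 -1.   ] F [-0.  -0.7 -1.7] w 19.3 q [ 0.2   0.17 -0.43 -0.   -0.96 -0.33]
rows 10 rot/row [0.0001, 0.0, -0.015]
[[-0.0272, -0.0001, -0.0003], [-0.0272, -0.0005, -0.0003], [-0.0272, -0.0009, -0.0003], [-0.0271, -0.0013, -0.0003], [-0.0271, -0.0018, -0.0003], [-0.0271, -0.0022, -0.0003], [-0.0271, -0.0026, -0.0003], [-0.027, -0.003, -0.0003], [-0.027, -0.0034, -0.0003], [-0.0269, -0.0038, -0.0003]]
```

View pics/w1.png

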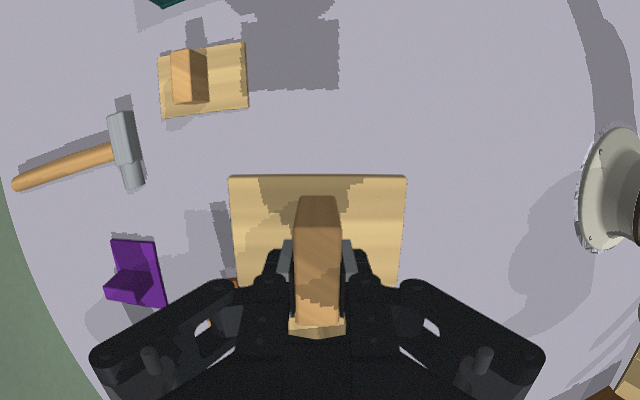

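The wrist view shows the cover gripped squarely in the pads, with the block at (318,250). I'll hover tilted over bay 1 and measure the cover against the case in one camera.

```bash
cat >> plan.py <<'E'
def cov(kx,kz,th,by,L=28.6,dy=1.3):
    "TCP world pos for plate whose lip-side lower corner is at case (kx,kz), tilt th, bay y by"
    t=np.array([np.cos(th),np.sin(th)]);n=np.array([-np.sin(th),np.cos(th)])
    p=np.array([kx,kz])+50*t+L*n
    return [*case(p[0],by+dy),p[1]]
E
python3 - <<'E'
from plan import *
s=status(); P=cov(-30,115,.32,0); print(np.round(P,1))
p,T=go(P,tilt=-.32,rows=12)
print(np.round(cov(-30,38.5,.32,0),1))
E
```

```text
t 18.2 p [466.8 -66.3 176.8] yaw -1.702 z [-0.001  0.001 -1.   ] F [-0.7 -0.3 -1.2] w 19.1 q [ 0.2   0.18 -0.44 -0.   -0.96 -0.33]
[501.9 204.3 157.9]
rows 12 rot/row [0.0267, -0.002, -0.0124]
[[-0.0227, 0.0, 0.0016], [-0.0227, -0.0002, 0.0016], [-0.0227, -0.0004, 0.0017], [-0.0227, -0.0007, 0.0017], [-0.0227, -0.0009, 0.0018], [-0.0227, -0.0011, 0.0019], [-0.0227, -0.0014, 0.002], [-0.0226, -0.0016, 0.002], [-0.0226, -0.0018, 0.0021], [-0.0226, -0.002, 0.0022], [-0.0226, -0.0023, 0.0023], [-0.0225, -0.0025, 0.0024]]
[501.9 204.3  81.4]
```

play_rows(travel=[[-0.0227,0.0,0.0016],[-0.0227,-0.0002,0.0016],[-0.0227,-0.0004,0.0017],[-0.0227,-0.0007,0.0017],[-0.0227,-0.0009,0.0018],[-0.0227,-0.0011,0.0019],[-0.0227,-0.0014,0.002],[-0.0226,-0.0016,0.002],[-0.0226,-0.0018,0.0021],[-0.0226,-0.002,0.0022],[-0.0226,-0.0023,0.0023],[-0.0225,-0.0025,0.0024]], rotation=[[0.0267,-0.002,-0.0124],[0.0267,-0.002,-0.0124],[0.0267,-0.002,-0.0124],[0.0267,-0.002,-0.0124],[0.0267,-0.002,-0.0124],[0.0267,-0.002,-0.0124],[0.0267,-0.002,-0.0124],[0.0267,-0.002,-0.0124],[0.0267,-0.002,-0.0124],[0.0267,-0.002,-0.0124],[0.0267,-0.002,-0.0124],[0.0267,-0.002,-0.0124]], grip=[0,0,0,0,0,0,0,0,0,0,0,0])

```text
clock: 19.22
position: [501.5, 204.6, 156.6]
ee_rot: [0.705, -0.691, 0.112, -0.113]
contact_force: [0.9, -0.6, -0.6]
gripper_width: 19.1
```

play_rows(travel=[[0,0,0],[0,0,0]], rotation=[[0,0,0],[0,0,0]], grip=[0,0])

```text
clock: 19.38
position: [501.3, 203.7, 156.3]
ee_rot: [0.706, -0.691, 0.112, -0.111]
contact_force: [-0.6, -0.1, -1.5]
gripper_width: 18.9
```

```bash
python3 - <<'E'
from plan import *
s=status(); print(R_of(A0,-.32).as_matrix()[:,2]); snap('top','t3'); d=snap('scene','s3')
a=d['image'][90:220,300:500]; cv2.imwrite('pics/c3.png',cv2.resize(a,None,fx=4,fy=4,interpolation=cv2.INTER_CUBIC))
E
```

```text
t 19.4 p [501.3 203.7 156.3] yaw -1.55 z [ 0.311  0.003 -0.95 ] F [-0.6 -0.1 -1.5] w 18.9 q [ 0.78  0.19 -0.68  0.45 -0.52 -1.14]
[ 0.31450858  0.00603931 -0.94923542]
```

View pics/c3.png

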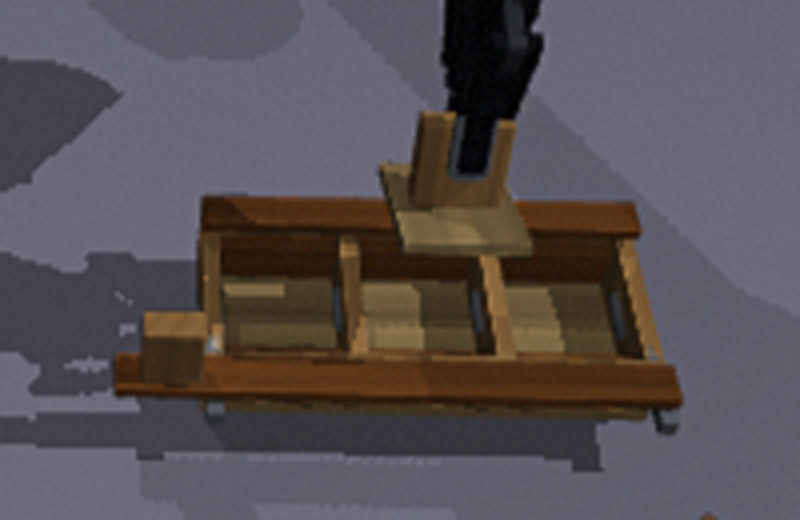

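```bash
python3 - <<'E'
from plan import *
d=dict(np.load('pics/s3.npz')); W=cloud(d); c,s=np.cos(PSI),np.sin(PSI)
q=W[...,:2]-O; cx=q[...,0]*c+q[...,1]*s; cy=-q[...,0]*s+q[...,1]*c; z=W[...,2]
# plate far part
roi=np.zeros(z.shape,bool); roi[125:155,390:440]=1
m=roi&(z>130)&(z<165)&(cx>12)&(cx<50)&(abs(cy)<60)
for lo,hi in((15,22),(22,30),(30,38)):
    k=m&(cx>lo)&(cx<hi); print('plate cx',lo,k.sum(),'y',np.percentile(cy[k],[1,99]).round(1),'z',np.median(z[k]).round(1))
r=cv2.minAreaRect(np.stack([cx[m],cy[m]],1).astype(np.float32)); print(r)
# plate plane tilt
A=np.c_[cx[m],cy[m],np.ones(m.sum())]; f=np.linalg.lstsq(A,z[m],rcond=None)[0]; print('plane',f, np.arctan(f[0]))
for n,f in(('scene','s3'),('top','t2')):
    d=dict(np.load(f'pics/{f}.npz')); W=cloud(d); q=W[...,:2]-O; cx=q[...,0]*c+q[...,1]*s; cy=-q[...,0]*s+q[...,1]*c; z=W[...,2]
    k=(z>42)&(z<50)&(cx>-20)&(cx<40)&(abs(cy)<145)
    h,e=np.histogram(cy[k],bins=np.arange(-150,151,2)); 
    for y0 in(-132,-44,44,132):
        g=k&(abs(cy-y0)<14); v=cy[g]; print(n,y0,g.sum(),np.percentile(v,[3,50,97]).round(1) if g.sum() else '')
E
```

```text
plate cx 15 156 y [-36.1  27.9] z 153.9
plate cx 22 107 y [-36.4  29. ] z 143.5
plate cx 30 58 y [-37.3  31.9] z 144.3
((31.530757904052734, -2.22198486328125), (70.6483154296875, 37.644981384277344), 88.80670928955078)
plane [-1.79386868e-01  1.43701090e-02  1.53656720e+02] -0.1774989849988412
scene -132 82 [-137.7 -130.9 -125.8]
scene -44 94 [-49.8 -44.2 -38.1]
scene 44 98 [38.  43.6 49.3]
scene 132 106 [125.8 131.2 137.2]
top -132 91 [-136.4 -131.6 -126.8]
top -44 48 [-50.  -44.3 -38.3]
top 44 0 
top 132 0
```

```bash
python3 - <<'E'
from plan import *
s=status()
p,T=go(cov(-28,39,.32,0,dy=3.0),tilt=-.32,rows=6)
go(cov(-50,39,.32,0,dy=3.0),tilt=-.32,rows=5,start=(p,T))
E
```

```text
t 19.5 p [501.9 203.2 157.3] yaw -1.552 z [ 0.313  0.004 -0.95 ] F [ 0.4  0.2 -1.6] w 19.3 q [ 0.78  0.19 -0.68  0.45 -0.52 -1.14]
rows 6 rot/row [0.0003, -0.0003, 0.0001]
6 x [-0.0005, 0.0036, 0.0121]
rows 5 rot/row [0.0, 0.0, 0.0]
5 x [-0.0, 0.0042, -0.0014]
```

play_rows(travel=[[-0.0004,0.0036,0.0121],[-0.0004,0.0036,0.0121],[-0.0004,0.0036,0.0121],[-0.0004,0.0036,0.0121],[-0.0004,0.0036,0.0121],[-0.0004,0.0036,0.0121],[0,0,0],[0,0,0]], rotation=[[0,0,0],[0,0,0],[0,0,0],[0,0,0],[0,0,0],[0,0,0],[0,0,0],[0,0,0]], grip=[0,0,0,0,0,0,0,0])

```text
clock: 20.15
position: [504.9, 204.4, 82.4]
ee_rot: [0.704, -0.692, 0.112, -0.113]
contact_force: [-0.7, 0.4, 0.0]
gripper_width: 18.9
```

```bash
python3 - <<'E'
from plan import *
s=status(); d=snap('scene','s4')
a=d['image'][110:210,320:490]; cv2.imwrite('pics/c4.png',cv2.resize(a,None,fx=4.7,fy=4.7,interpolation=cv2.INTER_CUBIC))
p,T=go(cov(-50,39,.32,0,dy=3.0),tilt=-.32,rows=5)
E
```

```text
t 20.1 p [504.9 204.4  82.4] yaw -1.554 z [ 0.314  0.003 -0.949] F [-0.7  0.4  0. ] w 18.9 q [ 0.68  0.3  -0.86  0.89 -0.25 -1.51]
rows 5 rot/row [-0.0002, -0.0001, -0.0004]
5 x [-0.0001, 0.0046, -0.0012]
```

View pics/c4.png

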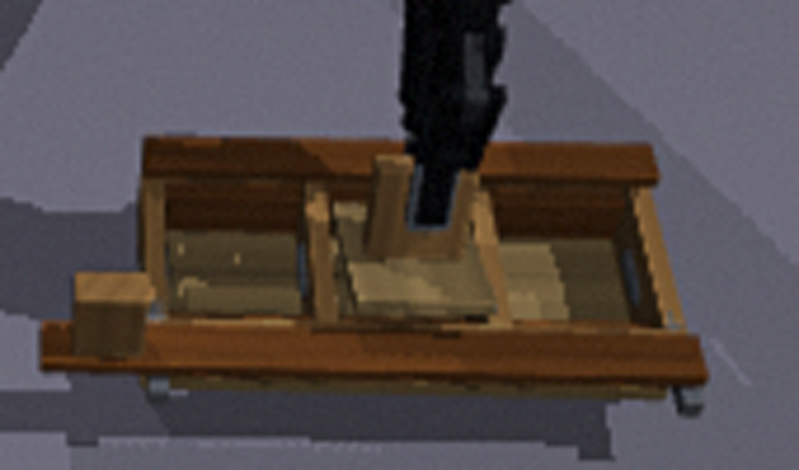

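Plate at (415,280) lies inside bay 1 between the partitions, with its lip edge low. Joint 5 is nearing its limit, so I'll reduce tilt as I slide under the lip.

```bash
python3 - <<'E'
from plan import *
s=status()
p,T=go(cov(-50,38.5,.22,0,dy=3.0),tilt=-.22,rows=7)
for th in(.15,.08,0.0): p,T=go(cov(-50,38.2-th*0,th,0,dy=3.0),tilt=-th,rows=3,start=(p,T))
E
```

```text
t 20.2 p [505.5 205.5  83.3] yaw -1.553 z [ 0.315  0.005 -0.949] F [ 0.6  0.2 -1.8] w 18.8 q [ 0.68  0.29 -0.86  0.89 -0.25 -1.51]
rows 7 rot/row [-0.0144, -0.0001, -0.0003]
[[-0.0001, 0.0029, -0.0001], [-0.0001, 0.0029, -0.0], [-0.0001, 0.0029, 0.0], [-0.0001, 0.0029, 0.0001], [-0.0001, 0.0029, 0.0001], [-0.0001, 0.0029, 0.0001], [-0.0001, 0.0029, 0.0002]]
rows 3 rot/row [-0.0233, -0.0, -0.0]
3 x [-0.0, -0.0006, 0.0013]
rows 3 rot/row [-0.0233, -0.0, -0.0]
3 x [-0.0, -0.0006, 0.0012]
rows 3 rot/row [-0.0267, -0.0, 0.0]
3 x [0.0, -0.0007, 0.0014]
```

play_rows(travel=[[0,0.0029,0],[0,0.0029,0],[0,0.0029,0],[0,0.0029,0],[0,0.0029,0],[0,0.0029,0],[0,0.0029,0],[0,0,0],[0,0,0]], rotation=[[-0.0144,0,0],[-0.0144,0,0],[-0.0144,0,0],[-0.0144,0,0],[-0.0144,0,0],[-0.0144,0,0],[-0.0144,0,0],[0,0,0],[0,0,0]], grip=[0,0,0,0,0,0,0,0,0])

```text
clock: 20.95
position: [486.0, 207.3, 78.5]
ee_rot: [0.71, -0.696, 0.077, -0.08]
contact_force: [-0.5, 0.3, -1.9]
gripper_width: 19.4
```

```bash
python3 - <<'E'
from plan import *
s=status(); print(cov(-50,38.5,.22,0,dy=3.0))
p,T=go(cov(-50,38,0,0,dy=3.0),tilt=0,rows=10)
E
```

```text
t 20.9 p [486.  207.3  78.5] yaw -1.551 z [ 0.22   0.007 -0.975] F [-0.5  0.3 -1.9] w 19.4 q [ 0.78  0.31 -0.71  0.39 -0.41 -1.1 ]
[np.float64(485.99728128104533), np.float64(205.65648314179867), np.float64(77.32214820489878)]
rows 10 rot/row [-0.0222, 0.0002, 0.0]
10 x [0.0002, -0.0005, 0.0013]
```

play_rows(travel=[[0.0001,-0.0006,0.0012],[0.0001,-0.0006,0.0012],[0.0001,-0.0006,0.0012],[0.0001,-0.0006,0.0012],[0.0001,-0.0006,0.0012],[0.0001,-0.0006,0.0012],[0.0001,-0.0006,0.0012],[0.0001,-0.0006,0.0012],[0,-0.0006,0.0012],[0,-0.0006,0.0012],[0,0,0],[0,0,0]], rotation=[[-0.0222,0,0],[-0.0222,0,0],[-0.0222,0,0],[-0.0222,0,0],[-0.0222,0,0],[-0.0222,0,0],[-0.0222,0,0],[-0.0222,0,0],[-0.0222,0,0],[-0.0222,0,0],[0,0,0],[0,0,0]], grip=[0,0,0,0,0,0,0,0,0,0,0,0])

```text
clock: 21.95
position: [493.2, 205.6, 66.5]
ee_rot: [0.714, -0.7, -0.0, 0.0]
contact_force: [-0.2, -0.2, -1.3]
gripper_width: 19.2
```

```bash
python3 - <<'E'
from plan import *
s=status(); print(cov(-50,36,0,0,dy=3.0)); d=snap('scene','s5')
a=d['image'][110:210,320:490]; cv2.imwrite('pics/c5.png',cv2.resize(a,None,fx=4.7,fy=4.7,interpolation=cv2.INTER_CUBIC))
E
```

```text
t 21.9 p [493.2 205.6  66.5] yaw -1.552 z [-0.001  0.    -1.   ] F [-0.2 -0.2 -1.3] w 19.2 q [ 0.7   0.42 -0.42 -0.   -0.73 -0.68]
[np.float64(493.44240353887875), np.float64(205.79944705698674), np.float64(64.6)]
```

View pics/c5.png

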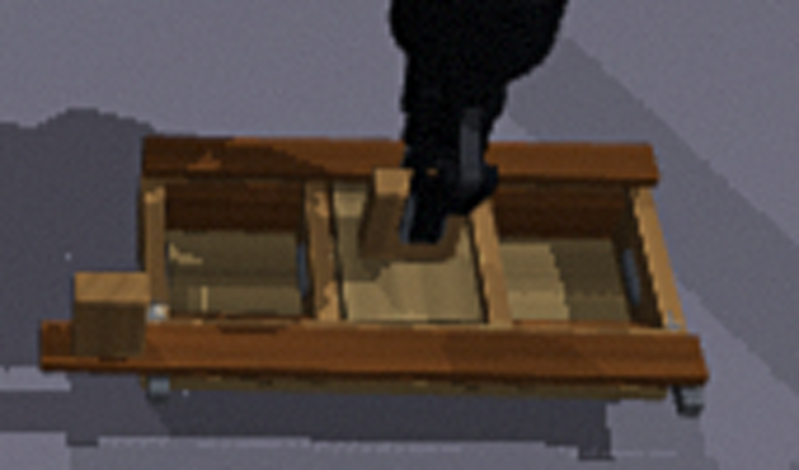

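Cover is flat in bay 1 at (410,280), about 2 mm above the seats. I'll lower it, release and rise.

play_rows(travel=[[0,0,0.001],[0,0,0.001],[0,0,0],[0,0,0],[0,0,0],[0,0,0],[0,0,-0.008],[0,0,-0.02],[0,0,-0.03],[0,0,-0.03],[0,0,-0.03],[0,0,0]], rotation=[[0,0,0],[0,0,0],[0,0,0],[0,0,0],[0,0,0],[0,0,0],[0,0,0],[0,0,0],[0,0,0],[0,0,0],[0,0,0],[0,0,0]], grip=[0,0,0,0.5,0.5,0.5,0.5,0.6,1,1,1,1])

```text
clock: 23.0
position: [496.7, 207.5, 189.7]
ee_rot: [0.715, -0.7, 0.001, -0.006]
contact_force: [1.6, -0.2, 0.4]
gripper_width: 85.5
```

```bash
cat >> plan.py <<'E'
def blocks(d,lo,hi,box,minpx=50):
    W=cloud(d); X,Y,Z=[W[...,i] for i in range(3)]
    m=((X>box[0])&(X<box[1])&(Y>box[2])&(Y<box[3])&(Z>lo)&(Z<hi)).astype(np.uint8)
    k,l,s,c=cv2.connectedComponentsWithStats(m,connectivity=4)
    for i in range(1,k):
        if s[i,4]>minpx:
            p=W[l==i]; r=cv2.minAreaRect(p[:,:2].astype(np.float32)); q=np.array(r[0])-O; cc,ss=np.cos(PSI),np.sin(PSI)
            print(lo,hi,s[i,4],'xy',np.round(r[0],1),np.round(r[1],1),round(r[2],1),'z',np.median(p[:,2]).round(1),'case',np.round([q[0]*cc+q[1]*ss,-q[0]*ss+q[1]*cc],1))
E
python3 - <<'E'
from plan import *
s=status(); d=snap('top','t4')
blocks(d,52,63,(400,680,-330,0)); blocks(d,85,104,(400,600,0,350)); blocks(d,40,50,(440,545,150,255))
e=snap('scene','s6'); print('scene');blocks(e,52,63,(400,680,-330,0));blocks(e,85,104,(400,600,0,350)); blocks(e,38,50,(440,545,150,255))
p,T=go([574.8,-190.6,190],a=-.075-np.pi/2,step=38)
E
```

```text
t 23.0 p [496.7 207.5 189.7] yaw -1.55 z [ 0.01   0.007 -1.   ] F [ 1.6 -0.2  0.4] w 85.5 q [ 0.7   0.27 -0.28  0.   -1.01 -0.68]
52 63 182 xy [ 574.7 -191.1] [49.6 19.8] 85.5 z 58.0 case [  73.6 -395.4]
85 104 144 xy [575.7  46.6] [20.1 33.7] 1.1 z 99.5 case [  79.2 -157.7]
85 104 130 xy [494.4 193.8] [18.  31.8] 1.0 z 94.1 case [ 0.8 -9. ]
40 50 744 xy [499.5 199.8] [88.6 61.8] 1.4 z 44.3 case [ 5.9 -3.1]
40 50 219 xy [500.1 158.9] [88.5 12.4] 1.5 z 45.8 case [  5.7 -44. ]
scene
52 63 165 xy [ 576.  -190.8] [49.9 23.6] 83.3 z 58.4 case [  74.9 -395.1]
85 104 188 xy [494.8 203.1] [21.9 49.4] 2.3 z 94.4 case [1.3 0.3]
85 104 166 xy [577.1  47.6] [21.  34.3] 1.9 z 100.1 case [  80.6 -156.7]
38 50 843 xy [493.6 202.3] [102.4 101.7] 0.9 z 45.7 case [ 0.1 -0.5]
rows 11 rot/row [-0.0001, 0.0002, 0.0086]
[[0.0362, -0.0067, -0.0006], [0.0361, -0.007, -0.0006], [0.0361, -0.0073, -0.0006], [0.036, -0.0076, -0.0006], [0.0359, -0.0079, -0.0006], [0.0359, -0.0082, -0.0006], [0.0358, -0.0085, -0.0006], [0.0357, -0.0088, -0.0005], [0.0356, -0.0091, -0.0005], [0.0356, -0.0094, -0.0005], [0.0355, -0.0098, -0.0005]]
```

play_rows(travel=[[0.0362,-0.0067,0],[0.0361,-0.007,0],[0.0361,-0.0073,0],[0.036,-0.0076,0],[0.0359,-0.0079,0],[0.0359,-0.0082,0],[0.0358,-0.0085,0],[0.0357,-0.0088,0],[0.0356,-0.0091,0],[0.0356,-0.0094,0],[0.0355,-0.0098,0],[0,0,0]], rotation=[[0,0,0.0086],[0,0,0.0086],[0,0,0.0086],[0,0,0.0086],[0,0,0.0086],[0,0,0.0086],[0,0,0.0086],[0,0,0.0086],[0,0,0.0086],[0,0,0.0086],[0,0,0.0086],[0,0,0]], grip=[1,1,1,1,1,1,1,1,1,1,1,1])

```text
clock: 24.1
position: [574.0, -196.3, 180.2]
ee_rot: [-0.678, 0.735, 0.001, -0.002]
contact_force: [0.1, 0.0, 0.5]
gripper_width: 85.4
```

```bash
python3 - <<'E'
from plan import *
s=status(); d=snap('scene','s7'); blocks(d,52,63,(400,680,-330,0)); blocks(d,4,13,(400,660,-330,0))
go([576,-191,26],a=-.077-np.pi/2,rows=8)
E
```

```text
t 24.1 p [ 574.  -196.3  180.2] yaw -1.652 z [-0.005 -0.001 -1.   ] F [0.1 0.  0.5] w 85.4 q [-0.06  0.4  -0.11  0.   -1.07 -0.02]
52 63 160 xy [ 575.5 -190.7] [50.3 21.6] 85.4 z 58.4 case [  74.5 -395. ]
4 13 577 xy [ 575.5 -190.6] [ 70.9 102.8] 86.0 z 8.9 case [  74.4 -394.9]
4 13 59 xy [ 608.7 -301.6] [25. 53.] 42.5 z 9.1 case [ 105.5 -506.5]
rows 8 rot/row [0.0007, -0.0, -0.0004]
8 x [-0.0004, -0.0004, 0.0193]
```

play_rows(travel=[[-0.0006,-0.0002,0.0193],[-0.0006,-0.0002,0.0193],[-0.0006,-0.0002,0.0193],[-0.0006,-0.0002,0.0193],[-0.0006,-0.0002,0.0193],[-0.0006,-0.0002,0.0193],[-0.0006,-0.0002,0.0193],[-0.0006,0,0.0193],[0,0,0]], rotation=[[0,0,0],[0,0,0],[0,0,0],[0,0,0],[0,0,0],[0,0,0],[0,0,0],[0,0,0],[0,0,0]], grip=[1,1,1,1,1,1,1,1,1])

```text
clock: 24.9
position: [571.8, -184.8, 23.1]
ee_rot: [-0.68, 0.733, 0.005, -0.004]
contact_force: [-1.3, 1.0, 0.4]
gripper_width: 85.6
```

play_rows(travel=[[0,0,0],[0,0,0],[0,0,0],[0,0,0],[0,0,0],[0,0,0],[0,0,0]], rotation=[[0,0,0],[0,0,0],[0,0,0],[0,0,0],[0,0,0],[0,0,0],[0,0,0]], grip=[0,0,0,0,0,0,0])

```text
clock: 25.48
position: [576.4, -186.4, 29.0]
ee_rot: [-0.68, 0.733, -0.0, -0.0]
contact_force: [-0.2, -0.0, 4.4]
gripper_width: 19.2
```

```bash
python3 - <<'E'
from plan import *
s=status(); optics.get_image('top'); status()
E
```

```text
t 25.5 p [ 576.4 -186.4   29. ] yaw -1.646 z [ 0. -0. -1.] F [-0.2 -0.   4.4] w 19.2 q [-0.05  0.56 -0.27  0.   -0.74 -0.03]
t 25.5 p [ 576.4 -186.4   29. ] yaw -1.645 z [-0. -0. -1.] F [-0.6  0.7  5.7] w 18.9 q [-0.05  0.56 -0.27  0.   -0.74 -0.03]
```

play_rows(travel=[[0,0,-0.01],[0,0,-0.025],[0,0,-0.025],[0,0,-0.025],[0,0,-0.025],[0,0,-0.025],[0,0,-0.025],[0,0,0],[0,0,0]], rotation=[[0,0,0],[0,0,0],[0,0,0],[0,0,0],[0,0,0],[0,0,0],[0,0,0],[0,0,0],[0,0,0]], grip=[0,0,0,0,0,0,0,0,0])

```text
clock: 26.28
position: [576.3, -186.3, 189.4]
ee_rot: [-0.68, 0.733, -0.0, 0.001]
contact_force: [-0.1, 0.5, -2.6]
gripper_width: 19.3
```

```bash
python3 - <<'E'
from plan import *
s=status(); print(cov(-28,125,.3,88,dy=1.3))
go(cov(-28,125,.3,88,dy=1.3),tilt=-.3,step=38)
E
```

```text
t 26.3 p [ 576.3 -186.3  189.4] yaw -1.646 z [ 0.001  0.    -1.   ] F [-0.1  0.5 -2.6] w 19.3 q [-0.05  0.38 -0.1  -0.   -1.08 -0.03]
[np.float64(503.09840637951135), np.float64(292.3007743559088), np.float64(167.09863392205932)]
rows 13 rot/row [0.023, -0.0011, -0.0072]
[[-0.0363, 0.0084, 0.0017], [-0.0363, 0.0082, 0.0016], [-0.0364, 0.0079, 0.0014], [-0.0365, 0.0077, 0.0013], [-0.0365, 0.0075, 0.0011], [-0.0366, 0.0072, 0.001], [-0.0366, 0.007, 0.0009], [-0.0367, 0.0067, 0.0008], [-0.0367, 0.0065, 0.0007], [-0.0368, 0.0062, 0.0005], [-0.0368, 0.006, 0.0004], [-0.0368, 0.0057, 0.0004], [-0.0369, 0.0055, 0.0003]]
```

play_rows(travel=[[-0.0363,0.0084,0.0017],[-0.0363,0.0082,0.0016],[-0.0364,0.0079,0.0014],[-0.0365,0.0077,0.0013],[-0.0365,0.0075,0.0011],[-0.0366,0.0072,0.001],[-0.0366,0.007,0.0009],[-0.0367,0.0067,0.0008],[-0.0367,0.0065,0.0007],[-0.0368,0.0062,0.0005],[-0.0368,0.006,0.0004],[-0.0368,0.0057,0.0004]], rotation=[[0.023,-0.0011,-0.0072],[0.023,-0.0011,-0.0072],[0.023,-0.0011,-0.0072],[0.023,-0.0011,-0.0072],[0.023,-0.0011,-0.0072],[0.023,-0.0011,-0.0072],[0.023,-0.0011,-0.0072],[0.023,-0.0011,-0.0072],[0.023,-0.0011,-0.0072],[0.023,-0.0011,-0.0072],[0.023,-0.0011,-0.0072],[0.023,-0.0011,-0.0072]], grip=[0,0,0,0,0,0,0,0,0,0,0,0])

```text
clock: 27.28
position: [506.5, 256.3, 165.5]
ee_rot: [0.705, -0.696, 0.096, -0.096]
contact_force: [1.6, -0.7, -0.9]
gripper_width: 19.0
```

play_rows(travel=[[-0.02,0.004,0.001],[-0.021,0.002,0],[0,0,0],[0,0,0]], rotation=[[0.023,-0.0011,-0.0072],[0,0,0],[0,0,0],[0,0,0]], grip=[0,0,0,0])

```text
clock: 27.62
position: [501.0, 296.3, 162.8]
ee_rot: [0.707, -0.692, 0.104, -0.104]
contact_force: [0.4, 0.4, -1.0]
gripper_width: 19.1
```

```bash
python3 - <<'E'
from plan import *
s=status(); d=snap('scene','s8')
print('target',cov(-28,125,.3,88,dy=5.5))
W=cloud(d); c,sn=np.cos(PSI),np.sin(PSI); q=W[...,:2]-O; cx=q[...,0]*c+q[...,1]*sn; cy=-q[...,0]*sn+q[...,1]*c; z=W[...,2]
# height of plate top expected: line from corner (-28,125) slope tan.3
zp=125+8/np.cos(.3)+(cx+28)*np.tan(.3)
m=(abs(z-zp)<6)&(cx>12)&(cx<75)&(cy>30)&(cy<150)
print(m.sum()); 
for lo in range(15,70,8):
    k=m&(cx>lo)&(cx<lo+8)
    if k.sum()>8: print(lo,k.sum(),np.percentile(cy[k],[2,98]).round(1),np.median((z-zp)[k]).round(1))
print(cv2.minAreaRect(np.stack([cx[m],cy[m]],1).astype(np.float32)))
E
```

```text
t 27.6 p [501.  296.3 162.8] yaw -1.55 z [ 0.29   0.003 -0.957] F [ 0.4  0.4 -1. ] w 19.1 q [ 0.91  0.26 -0.53  0.4  -0.63 -1.2 ]
target [np.float64(503.01777133394165), np.float64(296.5000002356902), np.float64(167.09863392205932)]
446
15 47 [ 53.  120.9] 0.7
23 101 [ 54.8 118.1] -2.0
31 58 [ 53.8 120.1] -3.0
39 63 [ 53.7 120.8] -3.2
47 65 [ 54.1 120.7] -3.2
55 64 [ 54.8 122.4] -3.2
63 43 [ 54.7 118.7] -4.9
((39.85814666748047, 88.28148651123047), (71.31077575683594, 53.75029754638672), 89.58758544921875)
```

```bash
python3 - <<'E'
from plan import *
s=status()
p,T=go(cov(-28,39,.3,88,L=28.8,dy=5.2),tilt=-.3,rows=7)
go(cov(-50,38.7,.21,88,L=28.8,dy=5.2),tilt=-.21,rows=7,start=(p,T))
E
```

```text
t 27.7 p [501.2 295.5 163.1] yaw -1.552 z [ 0.29   0.003 -0.957] F [-0.3 -0.9 -2.5] w 18.8 q [ 0.91  0.26 -0.53  0.4  -0.63 -1.2 ]
rows 7 rot/row [0.0008, -0.0003, 0.0001]
7 x [-0.0001, 0.0032, 0.0113]
rows 7 rot/row [-0.0129, -0.0, 0.0]
7 x [-0.0, 0.0027, -0.0002]
```

play_rows(travel=[[0,0.0032,0.0113],[0,0.0032,0.0113],[0,0.0032,0.0113],[0,0.0032,0.0113],[0,0.0032,0.0113],[0,0.0032,0.0113],[0,0.0032,0.0113],[0,0,0],[0,0,0]], rotation=[[0.0008,0,0],[0.0008,0,0],[0.0008,0,0],[0.0008,0,0],[0.0008,0,0],[0.0008,0,0],[0.0008,0,0],[0,0,0],[0,0,0]], grip=[0,0,0,0,0,0,0,0,0])

```text
clock: 28.42
position: [504.0, 294.6, 81.8]
ee_rot: [0.705, -0.693, 0.106, -0.106]
contact_force: [-0.7, 0.6, -0.5]
gripper_width: 18.7
```

```bash
python3 - <<'E'
from plan import *
s=status(); print(cov(-28,39,.3,88,L=28.8,dy=5.2))
d=snap('scene','s9')
a=d['image'][110:210,320:490]; cv2.imwrite('pics/c9.png',cv2.resize(a,None,fx=4.7,fy=4.7,interpolation=cv2.INTER_CUBIC))
go(cov(-50,38.7,.21,88,L=28.8,dy=5.2),tilt=-.21,rows=7)
E
```

```text
t 28.4 p [504.  294.6  81.8] yaw -1.553 z [ 0.297  0.003 -0.955] F [-0.7  0.6 -0.5] w 18.7 q [ 0.87  0.37 -0.7   0.65 -0.38 -1.44]
[np.float64(502.96443783244376), np.float64(296.1989208021186), np.float64(81.28970121988444)]
rows 7 rot/row [-0.0132, -0.0001, -0.0002]
7 x [-0.0001, 0.0029, -0.0001]
```

View pics/c9.png

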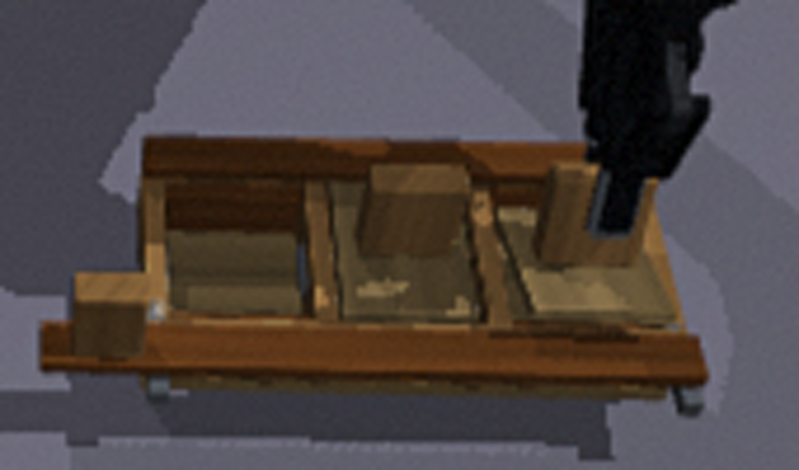

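Second cover at (600,285) is tilted inside bay 2, and cover 1 is seated at (410,270). Next I slide under the lip.

play_rows(travel=[[0,0.0029,0],[0,0.0029,0],[0,0.0029,0],[0,0.0029,0],[0,0.0029,0],[0,0.0029,0],[0,0.0029,0],[0,0,0],[0,0,0]], rotation=[[-0.0132,0,0],[-0.0132,0,0],[-0.0132,0,0],[-0.0132,0,0],[-0.0132,0,0],[-0.0132,0,0],[-0.0132,0,0],[0,0,0],[0,0,0]], grip=[0,0,0,0,0,0,0,0,0])

```text
clock: 29.22
position: [485.0, 296.6, 78.3]
ee_rot: [0.71, -0.696, 0.073, -0.076]
contact_force: [-0.2, 0.6, -1.5]
gripper_width: 19.0
```

```bash
python3 - <<'E'
from plan import *
s=status(); print(cov(-50,38.7,.21,88,L=28.8,dy=5.2))
go(cov(-50,37.5,0,88,L=28.8,dy=5.0),tilt=0,rows=10)
E
```

```text
t 29.2 p [485.  296.6  78.3] yaw -1.552 z [ 0.21   0.006 -0.978] F [-0.2  0.6 -1.5] w 19.0 q [ 0.91  0.38 -0.59  0.35 -0.49 -1.19]
[np.float64(484.6098795805507), np.float64(295.84646997346005), np.float64(77.29028533636045)]
rows 10 rot/row [-0.0212, 0.0002, -0.0]
10 x [0.0001, -0.0004, 0.0013]
```

play_rows(travel=[[0,-0.0006,0.0012],[0,-0.0006,0.0012],[0,-0.0006,0.0012],[0,-0.0006,0.0012],[0,-0.0006,0.0012],[0,-0.0006,0.0012],[0,-0.0006,0.0012],[0,-0.0006,0.0012],[0,-0.0006,0.0012],[0,-0.0006,0.0012],[0,0,0],[0,0,0]], rotation=[[-0.0212,0,0],[-0.0212,0,0],[-0.0212,0,0],[-0.0212,0,0],[-0.0212,0,0],[-0.0212,0,0],[-0.0212,0,0],[-0.0212,0,0],[-0.0212,0,0],[-0.0212,0,0],[0,0,0],[0,0,0]], grip=[0,0,0,0,0,0,0,0,0,0,0,0])

```text
clock: 30.22
position: [492.2, 296.1, 66.2]
ee_rot: [0.714, -0.7, -0.0, 0.0]
contact_force: [-1.2, 0.0, -1.0]
gripper_width: 18.9
```

```bash
python3 - <<'E'
from plan import *
s=status()
E
```

```text
t 30.2 p [492.2 296.1  66.2] yaw -1.552 z [-0.001  0.    -1.   ] F [-1.2  0.  -1. ] w 18.9 q [ 0.82  0.47 -0.32 -0.   -0.78 -0.8 ]
```

play_rows(travel=[[0,0,0.001],[0,0,0.0005],[0,0,0],[0,0,0],[0,0,0],[0,0,0],[0,0,-0.008],[0,0,-0.02],[0,0,-0.03],[0,0,-0.03],[0,0,-0.03],[0,0,0]], rotation=[[0,0,0],[0,0,0],[0,0,0],[0,0,0],[0,0,0],[0,0,0],[0,0,0],[0,0,0],[0,0,0],[0,0,0],[0,0,0],[0,0,0]], grip=[0,0,0,0.5,0.5,0.5,0.5,0.6,1,1,1,1])

```text
clock: 31.22
position: [495.3, 298.6, 190.5]
ee_rot: [0.714, -0.7, 0.001, -0.007]
contact_force: [0.6, -0.0, 0.1]
gripper_width: 85.6
```

```bash
python3 - <<'E'
from plan import *
s=status(); d=snap('scene','s10'); blocks(d,85,104,(400,600,0,350))
go([575.2,46,170],step=38)
E
```

```text
t 31.2 p [495.3 298.6 190.5] yaw -1.55 z [ 0.01   0.008 -1.   ] F [ 0.6 -0.   0.1] w 85.6 q [ 0.82  0.33 -0.18  0.   -1.05 -0.8 ]
85 104 190 xy [490.5 202.4] [20.7 50.2] 1.5 z 94.5 case [-3.  -0.3]
85 104 197 xy [493.6 290.3] [21.9 50.7] 3.6 z 94.5 case [ 1.8 87.5]
85 104 172 xy [576.8  47.7] [34.9 21. ] 89.5 z 100.1 case [  80.3 -156.7]
rows 7 rot/row [-0.0008, 0.0009, 0.0001]
7 x [0.0362, -0.0109, 0.0023]
```

play_rows(travel=[[0.036,-0.0105,0.002],[0.036,-0.0105,0.002],[0.036,-0.0105,0.002],[0.036,-0.0105,0.002],[0.036,-0.0105,0.002],[0.036,-0.0105,0.002],[0.036,-0.0105,0.002],[0,0,0],[0,0,0],[0,0,0]], rotation=[[0,0,0],[0,0,0],[0,0,0],[0,0,0],[0,0,0],[0,0,0],[0,0,0],[0,0,0],[0,0,0],[0,0,0]], grip=[1,1,1,1,1,1,1,1,1,1])

```text
clock: 32.1
position: [570.0, 45.5, 167.9]
ee_rot: [0.714, -0.7, -0.001, 0.001]
contact_force: [0.3, 0.5, 1.0]
gripper_width: 85.4
```

```bash
python3 - <<'E'
from plan import *
s=status()
go([575,46,71],step=25,rows=5)
E
```

```text
t 32.1 p [570.   45.5 167.9] yaw -1.552 z [-0.003 -0.    -1.   ] F [0.3 0.5 1. ] w 85.4 q [ 0.36  0.35 -0.21 -0.   -1.01 -0.34]
rows 5 rot/row [0.0005, -0.0, -0.0001]
5 x [-0.0001, -0.0011, 0.0194]
```

play_rows(travel=[[0,-0.001,0.0194],[0,-0.001,0.0194],[0,-0.001,0.0194],[0,-0.001,0.0194],[0,-0.001,0.0194],[0,0,0],[0,0,0],[0,0,0],[0,0,0],[0,0,0],[0,0,0]], rotation=[[0,0,0],[0,0,0],[0,0,0],[0,0,0],[0,0,0],[0,0,0],[0,0,0],[0,0,0],[0,0,0],[0,0,0],[0,0,0]], grip=[1,1,1,1,1,0,0,0,0,0,0])

```text
clock: 33.02
position: [574.9, 46.2, 73.0]
ee_rot: [0.714, -0.7, -0.001, 0.0]
contact_force: [-5.2, 2.5, 4.9]
gripper_width: 19.4
```

play_rows(travel=[[0,0.002,0],[0,0.003,0],[0,0.003,0],[0,0.003,0],[0,0.003,0],[0,0.003,0],[0,0.003,0],[0,0,0],[0,0,0]], rotation=[[0,0,0],[0,0,0],[0,0,0],[0,0,0],[0,0,0],[0,0,0],[0,0,0],[0,0,0],[0,0,0]], grip=[0,0,0,0,0,0,0,0,0])

```text
clock: 33.77
position: [556.1, 45.7, 73.0]
ee_rot: [0.714, -0.7, 0.0, -0.001]
contact_force: [-0.0, 1.0, 6.7]
gripper_width: 18.6
```

play_rows(travel=[[0,0.001,0],[0,0.001,0],[0,0,0],[0,0,0]], rotation=[[0,0,0],[0,0,0],[0,0,0],[0,0,0]], grip=[0,0,0,0])

```text
clock: 34.1
position: [554.5, 45.7, 73.0]
ee_rot: [0.714, -0.7, 0.001, -0.001]
contact_force: [1.4, 0.8, 5.8]
gripper_width: 19.0
```

play_rows(travel=[[0,0.001,0],[0,0.001,0],[0,0.001,0],[0,0,0],[0,0,0]], rotation=[[0,0,0],[0,0,0],[0,0,0],[0,0,0],[0,0,0]], grip=[0,0,0,0,0])

```text
clock: 34.52
position: [552.8, 45.7, 73.0]
ee_rot: [0.714, -0.7, 0.001, -0.002]
contact_force: [6.6, -1.3, 5.0]
gripper_width: 18.8
```

play_rows(travel=[[0,0,0],[0,0,0],[0,0,0],[0,0,0],[0,0,-0.01],[0,0,-0.025],[0,0,-0.03],[0.01,0.005,-0.03],[0.035,0.01,-0.03],[0.035,0.01,-0.02],[0.035,0.01,0],[0.02,0,0]], rotation=[[0,0,0],[0,0,0],[0,0,0],[0,0,0],[0,0,0],[0,0,0],[0,0,0],[0,0,0],[0,0,0],[0,0,0],[0,0,0],[0,0,0]], grip=[1,1,1,1,1,1,1,1,1,1,1,1])

```text
clock: 35.52
position: [517.8, -88.4, 215.7]
ee_rot: [0.713, -0.701, 0.0, -0.001]
contact_force: [-0.2, 0.0, -0.0]
gripper_width: 85.4
```

```bash
python3 - <<'E'
from plan import *
s=status(); d=snap('scene','s11'); t=snap('top','t11')
for e in(d,t): print('--'); blocks(e,85,104,(400,600,20,350)); blocks(e,95,115,(300,680,-430,-280)); blocks(e,52,58.4,(530,600,60,350))
# plate surface plane per bay
W=cloud(t); c,sn=np.cos(PSI),np.sin(PSI)
for nm,e in(('scene',d),('top',t)):
  W=cloud(e);q=W[...,:2]-O; cx=q[...,0]*c+q[...,1]*sn; cy=-q[...,0]*sn+q[...,1]*c; z=W[...,2]
  for b in(0,88):
    m=(abs(cx)<35)&(abs(cx)>14)&(abs(cy-b)<30)&(z>30)&(z<58); A=np.c_[cx[m],cy[m]-b,np.ones(m.sum())]
    if m.sum()>50: print(nm,b,m.sum(),np.linalg.lstsq(A,z[m],rcond=None)[0].round(3))
cv2.imwrite('pics/c11.png',cv2.resize(d['image'][100:270,140:520],None,fx=2.1,fy=2.1,interpolation=cv2.INTER_CUBIC))
E
```

```text
t 35.5 p [517.8 -88.4 215.7] yaw -1.553 z [ 0.002  0.001 -1.   ] F [-0.2  0.  -0. ] w 85.4 q [ 0.14  0.23 -0.26 -0.   -1.08 -0.12]
--
85 104 187 xy [490.7 202.4] [21.5 50.3] 1.9 z 94.3 case [-2.8 -0.4]
85 104 200 xy [492.8 290.7] [23.1 50.9] 2.2 z 94.2 case [ 1.  87.9]
85 104 159 xy [555.3  47. ] [22.  34.7] 0.9 z 100.1 case [  58.8 -156.9]
95 115 170 xy [ 427.  -357.4] [25.8 39.7] 2.8 z 106.8 case [ -77.3 -558.8]
95 115 203 xy [ 550.2 -349.6] [26.9 40.9] 5.1 z 107.2 case [  46.1 -553.4]
52 58.4 1068 xy [549.6 201. ] [ 32.  282.4] 1.6 z 56.8 case [56.1 -2.9]
--
85 104 105 xy [555.6  46.3] [15.7 33.7] 0.9 z 100.1 case [  59.1 -157.6]
85 104 206 xy [493.1 290.4] [18.  49.6] 0.7 z 93.9 case [ 1.2 87.6]
85 104 64 xy [489.6 218.7] [17.9 18.4] 1.1 z 93.5 case [-3.6 15.9]
95 115 211 xy [ 549.7 -350.2] [23.9 40.7] 5.3 z 106.8 case [  45.5 -554. ]
95 115 222 xy [ 425.6 -357.3] [24.5 40.9] 4.3 z 106.2 case [ -78.6 -558.7]
52 58.4 1148 xy [550.6 200.9] [ 27.9 281.5] 0.8 z 55.8 case [57. -3.]
scene 0 156 [ 7.0000e-03 -2.0000e-03  4.5063e+01]
scene 88 169 [-9.0000e-03  3.0000e-03  4.5446e+01]
top 0 127 [6.0000e-03 0.0000e+00 4.4247e+01]
top 88 458 [-4.0000e-03 -8.0000e-03  4.4272e+01]
```

View pics/c11.png

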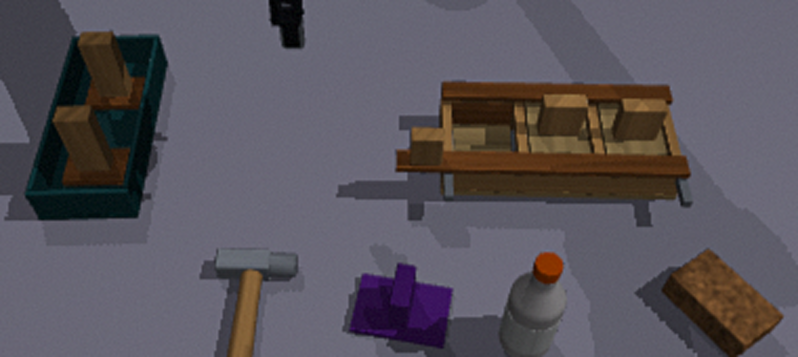

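Spreaders stand in the crate at (100,65) and (85,145). Both covers sit flat in their bays at (560,125) and (635,125), with the keeper closed over them. Handing in.

```bash
python3 -c "
from bench import workorder
print(workorder.job_done())"
```

```text
the job is handed in; nothing more can be done
None
```

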